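Bedtime plate of shortbread and chocolates

TASK

Set out the bedtime treats: with the cake server, slide under each piece of shortbread on the walnut-slatted rack and carry it to the white-slatted tray, so that every piece ends lying flat and centred along the slats, bridging a gap of its own, and never touch the shortbread with the gripper or arm. Lay the cake server back on the cork mat, standing on blade and heel and wholly on the mat, and pluck every wrapped chocolate out of the pocket tray into the blue dish. The number of pieces varies; the order is free; leave the mug, book, jar, case, candle and clock where they are.

Things in the scene. Friction and masses are not known exactly. Their poses are not given: they have to be found in the camera images.
- rack: rack with dark WALNUT slats where the shortbread starts, each piece over a gap. Fixed, 84 mm (x) by 262 mm (y): 6 mm thick black base, four slats along x, 30 mm wide, centred at y = -111, -37, 37, 111 mm, tops 26 mm above the underside. Three gaps, centred at y = -74, 0, 74 mm, 44 mm wide, 20 mm deep, open at both ends (-x, to the robot, and +x). Origin: centre of underside, z up
- tray: tray with WHITE slats, empty at the start; holds three pieces, each over a gap. Fixed, 84 mm (x) by 262 mm (y): 6 mm thick black base, four slats along x, 30 mm wide, centred at y = -111, -37, 37, 111 mm, tops 26 mm above the underside. Three gaps, centred at y = -74, 0, 74 mm, 44 mm wide, 20 mm deep, open at both ends (-x, to the robot, and +x). Origin: centre of underside, z up
- mat: cork mat, fixed, 280 mm (its x) by 150 mm (its y), 2 mm thick, place of the cake server. Origin: centre of the underside, on the table
- server: cake server, loose, 0.18 kg, standing on blade and heel; x runs along the handle to the blade tip, z up. Origin: underside, right below the grip. Steel blade x = 60 to 140 mm, 32 mm wide, z = 0 to 3 mm. Level wooden handle x = -58 to 62, 20 mm wide (y), z = 20 to 46 mm: grip it from above across its width at x = 0. Upright x = 54 to 62 joins them; heel x = -58 to -46, 34 mm wide, down to z = 0
- blade_tip (a point): middle of the server blade's front edge, on its underside, 140 mm ahead (+x) of the server's origin
- heel (a point): middle of the underside of the server's rear heel, 52 mm behind (-x) the server's origin
- choc_tray: white pocket tray, fixed, 140 mm (x) by 56 mm (y), 14 mm high, with three pockets in a row along its x axis (centres at x = -45, 0 and 45 mm, each about 40 by 46 mm), pocket floor 5 mm above the table. Origin: centre of the underside
- dish: blue ceramic dish, loose, 0.45 kg, 130 mm (x) by 100 mm (y), 20 mm high, walls and floor 6 mm thick. Origin: centre of the underside
- shortbread0: piece of shortbread, rigid, 75 mm (x) by 60 mm (y), 12 mm thick, 60 g, golden brown; its x axis runs along the slats. May be absent. Origin: centre of the underside
- shortbread1: piece of shortbread, rigid, 75 mm (x) by 60 mm (y), 12 mm thick, 60 g, golden brown; its x axis runs along the slats. May be absent. Origin: centre of the underside
- shortbread2: piece of shortbread, rigid, 75 mm (x) by 60 mm (y), 12 mm thick, 60 g, golden brown; its x axis runs along the slats. May be absent. Origin: centre of the underside
- choc0: foil-wrapped chocolate, red with a gold band, rigid block 26 by 26 mm, 28 mm high, 20 g; starts upright in a pocket, 19 mm of it above the rim. May be absent. Origin: centre of the underside
- choc1: foil-wrapped chocolate, red with a gold band, rigid block 26 by 26 mm, 28 mm high, 20 g; starts upright in a pocket, 19 mm of it above the rim. May be absent. Origin: centre of the underside
- choc2: foil-wrapped chocolate, red with a gold band, rigid block 26 by 26 mm, 28 mm high, 20 g; starts upright in a pocket, 19 mm of it above the rim. May be absent. Origin: centre of the underside
- mug: white mug, 76 mm wide, 90 mm high; bystander, to be left alone. Origin: centre of the underside
- book: blue book lying flat, 110 by 160 mm, 24 mm thick; bystander, to be left alone. Origin: centre of the underside
- cream: round white cream jar, 56 mm wide, 35 mm high; bystander, to be left alone. Origin: centre of the underside
- case: brown spectacles case, 60 by 150 mm, 34 mm high; bystander, to be left alone. Origin: centre of the underside
- candle: candle jar with brass cap, 72 mm wide, 80 mm high; bystander, to be left alone. Origin: centre of the underside
- clock: black alarm clock, 50 by 100 mm, 80 mm high; bystander, to be left alone. Origin: centre of the underside

How it is judged (in metres and radians):
At the end, for the whole second after the job is handed in: All shortbread flat (tilt < 0.1) and still on the tray's slats, underside 21-31 mm above the tray's, centre within 22 mm of its middle along slats, 20 mm of a gap's middle across; all chocolates still, in the level dish; server upright, still, tip and heel over the mat, under 10 mm up (x of shortbread0 in the frame of tray between -0.022 and 0.022 m and (y of shortbread0 in the frame of tray between -0.094 and -0.054 m or y of shortbread0 in the frame of tray between -0.02 and 0.02 m or y of shortbread0 in the frame of tray between 0.054 and 0.094 m) and z of shortbread0 in the frame of tray between 0.021 and 0.031 m and angle between each of shortbread0, shortbread1, shortbread2, server, dish's own z axis and vertical below 0.1 rad and linear speed of each of shortbread0, shortbread1, shortbread2, choc0, choc1, choc2, server below 0.02 m/s and x of shortbread1 in the frame of tray between -0.022 and 0.022 m and (y of shortbread1 in the frame of tray between -0.094 and -0.054 m or y of shortbread1 in the frame of tray between -0.02 and 0.02 m or y of shortbread1 in the frame of tray between 0.054 and 0.094 m) and z of shortbread1 in the frame of tray between 0.021 and 0.031 m and x of shortbread2 in the frame of tray between -0.022 and 0.022 m and (y of shortbread2 in the frame of tray between -0.094 and -0.054 m or y of shortbread2 in the frame of tray between -0.02 and 0.02 m or y of shortbread2 in the frame of tray between 0.054 and 0.094 m) and z of shortbread2 in the frame of tray between 0.021 and 0.031 m and x of choc0 in the frame of dish between -0.06 and 0.06 m and y of choc0 in the frame of dish between -0.045 and 0.045 m and z of choc0 in the frame of dish between 0 and 0.035 m and x of choc1 in the frame of dish between -0.06 and 0.06 m and y of choc1 in the frame of dish between -0.045 and 0.045 m and z of choc1 in the frame of dish between 0 and 0.035 m and x of choc2 in the frame of dish between -0.06 and 0.06 m and y of choc2 in the frame of dish between -0.045 and 0.045 m and z of choc2 in the frame of dish between 0 and 0.035 m and x of blade_tip in the frame of mat between -0.14 and 0.14 m and y of blade_tip in the frame of mat between -0.075 and 0.075 m and z of blade_tip in the frame of mat between -0.003 and 0.01 m and x of heel in the frame of mat between -0.14 and 0.14 m and y of heel in the frame of mat between -0.075 and 0.075 m and z of heel in the frame of mat between -0.003 and 0.01 m); the robot touches nothing.
It fails at once if the gripper or arm touches a piece of shortbread (contact force between any of the fingers, the arm and shortbread0 above 0.5 N or contact force between any of the fingers, the arm and shortbread1 above 0.5 N or contact force between any of the fingers, the arm and shortbread2 above 0.5 N).
It fails at once if a bystander (mug, book, cream jar, spectacles case, candle, clock) is shifted by more than 3 cm (distance of any of mug, book, cream, case, candle, clock from where it was at the start of the episode above 0.03 m).
Of shortbread0, shortbread1, shortbread2 only 2 to 3 are there at a start; the rules pass over those that are not, and their reading is None.
Of choc0, choc1, choc2 only 2 to 3 are there at a start; the rules pass over those that are not, and their reading is None.
At some moment in a run one of server, dish may be knocked a few centimetres aside while the robot is not near it.
It also fails if it takes over 210 s, if anything falls off the work surface, if the arm or the gripper's body presses on something with over 40 N, if the wrist force passes 120 N, or if a joint passes its speed limit or range.

ROBOT

A 6-joint arm with a two-finger parallel gripper is mounted at the origin on the work surface. World frame = base frame: x ahead of the robot, y to its left, z up, the work surface at z = 0. Lengths are in m, angles in degrees, forces in N, time in s.
With the tool pointing down it reaches from about 0.375 to 0.975 m from the base axis. Payload 3.8 kg.
Tool frame: the origin (TCP) lies at the centre of the arm's flange, where the gripper is bolted on; the fingertips stand 173 mm ahead of it and the grasp point (between the pads) lies 155 mm ahead of it (r.grip_depth is the distance from the TCP to the grasp point, in m); z points along the fingers, y is the line along which they close (so a half turn about z gives the same grasp; the last joint's range is limited). The gripper opens to 85 mm and grips with 20 to 120 N. Pads are 22 mm wide; open, the fingers measure 114 mm over their backs; the gripper's body (76 mm by 85 mm) begins 54 mm behind the grasp point. The pads swing forward as they close: fully open they stand 13 mm farther back than shut.
Start: joints at [-70.525, 15.12, 91.902, -0, 72.978, -2.114], TCP at [0.248, -0.628, 0.405] pointing down, gripper open.
Joint ranges: [-150.88, 150.88], [-54.13, 125.18], [17.81, 147.31], [-75.09, 255.09], [0, 152.58], [-146.25, 146.25]. Speed limits (degrees/s): [147.25, 147.25, 180, 180, 180, 180].

INTERFACE

Orientations are given as [roll, pitch, yaw] about the fixed x, y, z axes, in that order (R = Rz(yaw) Ry(pitch) Rx(roll)).
In Python, from station import state, imaging, r gives the robot as it stands.
- The arm moves only by the tool jog_arm, never from a script. Its argument "increments" is text: rows parted by semicolons, each of 4 numbers parted by spaces: the shift along the tool's x, y, z in m, then the turn about the tool's z in degrees. A call has exactly 8 rows; each row is the pose to reach, as a shift and turn from the pose commanded when the call began, along the tool's axes at that moment; what a row does not reach only later rows make up. A row lasts 1/12 s, in which the tool goes at most 41.7 mm and 7.16 degrees, less where a joint would pass 70% of its speed; a pose out of reach is approached as far as the arm can. A call with a gripper value outside its range is refused whole. "jaw" is the opening, from 0 (shut) to 1 (fully open), set as the call begins (left out, the last holds). The fingers move at their own pace and stop on an object; the grip force is fixed at half the most. Time passes only in rows, so rows that repeat a pose let the fingers close, or fill a call up. It gives the time, the measured TCP pose, the force, the opening and the grip force at its end, in the units of the state.
- state(): the state, without advancing time (a new reading comes with each control period).
- imaging.camera(name): name is "side" or "top"; returns a dict with "pixels" (420x560x3 uint8, red, green, blue), "K" (3x3 intrinsics, pixels), "rvec" (rotation vector, rad) and "tvec" (3), from world to camera coordinates, as OpenCV has them. Camera axes: x right, y down, z forward; pixel columns grow to the right and rows downward; lengths in m; the calibration is good to about 2 mm. A picture is of the moment at which its call begins. There is no depth.
- r.finish_job(): hands the job in; it is judged then, once.
The state is a dict: "time_s": time; "joint_pos": joint angles; "qd": joint speeds; "effort": joint torques, N m; "position": TCP position; "ee_rot": TCP orientation; "force": force on the tool from outside, world axes, zero at the start; "torque": the same for the moment, N m; "grip_width": finger opening in m; "grasp_force": force on a finger pad.
Only numpy, scipy, OpenCV 4.12 (cv2) and the standard library are available. Lean on these libraries where they do the work, as an engineer would, in place of code of your own. Each camera call takes 0.05 s, during which the arm holds its last target. There are 200 camera calls.

## Working session

There is one attempt and no reset: what is moved stays moved. The work goes in short steps, Python scripts to look and compute and a tool call to move; the robot and the scene stay as the last step left them, time stands still between calls to the robot, and variables do not carry over. Pictures are saved under pics/ and viewed, at most 14 in all, crops included, and the job is handed in when it is done.

Besides the shell and the picture viewer there is one more tool, called after ">>>" in YAML: its name, and indented under it one key for each argument. jog_arm: Moves the arm, as the interface text tells. Its arguments: {"type":"object","properties":{"increments":{"type":"string"},"jaw":{"type":"number"}},"required":["increments"]}

```bash
ls; mkdir -p pics
python3 - <<'E'
from station import state, imaging, r
import cv2
for n in ("top","side"):
    c=imaging.camera(n); cv2.imwrite(f"pics/{n}0.png",c["pixels"][:,:,::-1]); print(n,c["K"].tolist(),c["rvec"],c["tvec"])
print(state())
E
```

```text
pics
top [[401.3780212630391, 0.0, 277.38568546442633], [0.0, 401.3780212630391, 211.03761978711654], [0.0, 0.0, 1.0]] [ 2.12722695 -2.1590986   0.19707245] [-0.0429076   0.59966393  1.05516991]
side [[416.40396978064774, 0.0, 282.4031449459227], [0.0, 416.40396978064774, 209.8694492568734], [0.0, 0.0, 1.0]] [ 0.22336493 -2.64416782  1.4895549 ] [0.56292353 0.12584041 1.09921415]
{'time_s': 0.1, 'joint_pos': array([-7.05257802e+01,  1.51635184e+01,  9.19726540e+01,  1.13593826e-03,
        7.29789139e+01, -2.11254699e+00]), 'qd': array([ 0.07796048, -0.12641231, -0.19419909,  0.08448962, -0.00323817,
        0.0733878 ]), 'effort': array([ 5.46066769e-05, -5.16709435e+01, -3.68589485e+01, -4.32817183e-05,
        6.28889262e-03,  1.24080944e-05]), 'position': array([ 0.24825471, -0.62735455,  0.40350907]), 'ee_rot': array([-1.79885032e+02, -5.32714137e-03,  2.15864278e+01]), 'force': array([-0.07440691,  0.54625823, -0.10710864]), 'torque': array([ 0.01658142, -0.01973565,  0.03351015]), 'grasp_force': 0.0, 'grip_width': 0.08536730305711406}
```

View pics/top0.png

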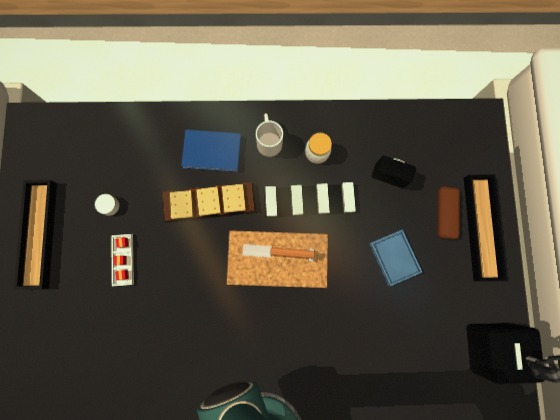

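View pics/side0.png

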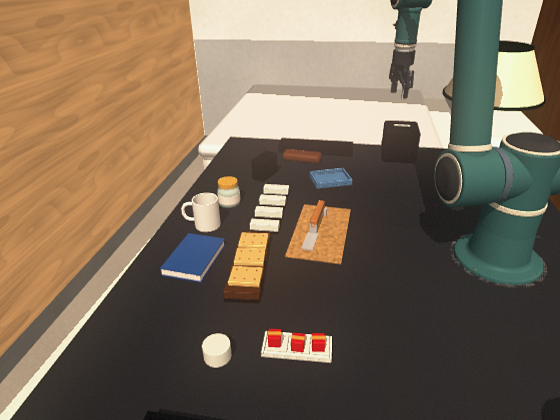

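The top view shows all three shortbread pieces (about (180,205), (208,201) and (234,198)). It also shows white slats at (271–349,200), the mat with the server at (278,255), three chocolates at (122,243–275) and the dish at (396,257).

```bash
cat > h.py <<'E'
import numpy as np, cv2
from station import state, imaging, r
def cam(n):
    c=imaging.camera(n); c["bgr"]=c["pixels"][:,:,::-1].copy(); c["hsv"]=cv2.cvtColor(c["bgr"],cv2.COLOR_BGR2HSV); return c
def plane(c,uv,z):
    R=cv2.Rodrigues(np.array(c["rvec"],float))[0]; t=np.array(c["tvec"],float)
    uv=np.atleast_2d(np.array(uv,float)); d=(R.T@np.linalg.inv(c["K"])@np.c_[uv,np.ones(len(uv))].T).T; o=-R.T@t
    return (o+d*((z-o[2])/d[:,2])[:,None])[:,:2]
def blobs(c,lo,hi,roi,amin=20,k=0):
    m=cv2.inRange(c["hsv"],np.array(lo),np.array(hi)); x0,y0,x1,y1=roi
    q=np.zeros_like(m); q[y0:y1,x0:x1]=m[y0:y1,x0:x1]
    if k: q=cv2.morphologyEx(q,cv2.MORPH_CLOSE,np.ones((k,k)))
    return [b for b in cv2.findContours(q,cv2.RETR_EXTERNAL,cv2.CHAIN_APPROX_NONE)[0] if cv2.contourArea(b)>amin]
def rect(c,b,z):
    p=plane(c,b.reshape(-1,2),z).astype(np.float32); (cx,cy),(w,h),a=cv2.minAreaRect(p*1000)
    M=cv2.moments((p*1000).reshape(-1,1,2)); return np.round([cx,cy,M["m10"]/M["m00"],M["m01"]/M["m00"],w,h,a],1)
def go(x,y,z,yaw):
    "tool-axis shift (m) and turn (deg) from the present commanded pose to grasp-point target"
    s=state(); p=s["position"]; w=np.radians(s["ee_rot"][2]); d=np.array([x,y,z+r.grip_depth])-p
    return np.round([d[0]*np.cos(w)+d[1]*np.sin(w), d[0]*np.sin(w)-d[1]*np.cos(w), -d[2], -((yaw-s["ee_rot"][2]+180)%360-180)],4)
E
cat > meas.py <<'E'
from h import *
c=cam("top")
def sh(n,bs,z):
    for b in bs: print(n,rect(c,b,z),cv2.boundingRect(b))
sh("slat",blobs(c,(0,0,150),(180,70,255),(258,175,365,225)),.026)
sh("bread",blobs(c,(15,60,110),(35,255,255),(155,175,260,225),k=5),.038)
sh("choc",blobs(c,(0,150,100),(12,255,255),(100,225,145,295)),.033)
sh("ctray",blobs(c,(0,0,120),(180,60,255),(100,225,145,295),k=9),.014)
sh("dish",blobs(c,(90,60,60),(120,255,255),(360,220,440,300)),.02)
sh("mat",blobs(c,(0,100,60),(25,255,255),(215,220,340,300),300,k=3),.002)
sh("blade",blobs(c,(0,0,100),(180,90,255),(225,230,330,290)),.005)
sh("handle",blobs(c,(5,180,60),(11,255,255),(225,230,330,290),20),.048)
print(r.grip_depth)
E
python3 meas.py
python3 - <<'E'
import cv2
a=cv2.imread('pics/top0.png')
cv2.imwrite('pics/crop0.png',cv2.resize(a[170:300,100:370],None,fx=2.9,fy=2.9,interpolation=cv2.INTER_CUBIC))
E
```

```text
slat [633.6 -34.  633.8 -34.   84.9  29.2   2.3] (265, 186, 12, 30)
slat [ 635.9 -107.8  636.5 -107.7   84.4   29.5    2.2] (291, 185, 12, 30)
slat [ 639.9 -181.2  639.6 -181.4   84.1   30.8    2.1] (317, 183, 13, 30)
slat [ 642.2 -254.5  642.1 -254.6   85.1   32.     2.2] (342, 182, 14, 30)
bread [632.5 144.8 633.  142.2  78.3 209.6   6.6] (169, 184, 77, 35)
ctray [475.3 383.3 474.4 383.9 141.   58.3   1.3] (111, 234, 22, 52)
dish [ 468.7 -379.7  468.8 -379.7  131.1  104.2   21.6] (370, 229, 52, 57)
mat [456.2 -44.1 468.7 -44.6 338.2 192.1  89.2] (215, 230, 121, 70)
blade [494.7   8.1 494.8   8.6  78.8  31.8  84. ] (243, 244, 28, 14)
0.1547
```

View pics/crop0.png

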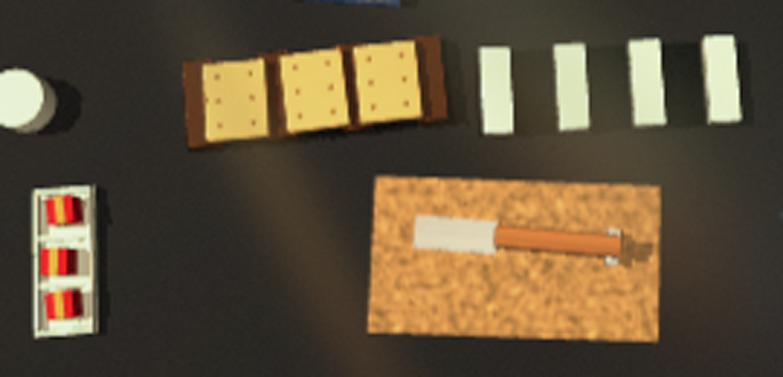

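The crop shows three pieces on the rack, which is turned about 6.6°. The white tray is turned about 2°, and the server blade points left (+y). The chocolates sit with small turns of their own.

```bash
cat > m2.py <<'E'
from h import *
c=cam("top"); H=c["hsv"]
for n,(u,v) in dict(walL=(167,207),walR=(249,197),wal2=(194,204),bread=(185,200),handle=(292,253),mat=(300,240),black=(160,240),red=(118,242),gold=(122,242),bl=(255,251)).items(): print(n,H[v,u])
def sh(n,bs,z):
    for b in bs: print(n,rect(c,b,z),cv2.boundingRect(b))
sh("bread",blobs(c,(15,60,140),(35,255,255),(155,175,260,225)),.038)
sh("wal",blobs(c,(0,100,40),(14,255,140),(155,175,260,230)),.026)
sh("all",blobs(c,(0,80,40),(35,255,255),(155,175,260,230),k=3),.026)
sh("choc",blobs(c,(0,120,90),(35,255,255),(100,225,145,295)),.033)
sh("choc_r",blobs(c,(170,120,90),(180,255,255),(100,225,145,295)),.033)
sh("handle",blobs(c,(5,170,60),(12,255,255),(268,240,325,265),20),.048)
E
python3 m2.py
```

```text
walL [ 11 168  97]
walR [ 12 171  94]
wal2 [ 13 164  67]
bread [ 22 138 226]
handle [ 13 181 209]
mat [ 16 158 223]
black [11 44 46]
red [  4 208 232]
gold [  2 208 234]
bl [ 22  49 224]
bread [624.3 216.8 624.3 216.8  76.1  59.7   4.5] (170, 190, 23, 29)
bread [633.3 141.3 633.3 141.4  76.5  59.7   7.4] (196, 186, 25, 30)
bread [640.8  71.  640.9  71.   76.6  59.5   5.4] (222, 184, 23, 29)
wal [623.  255.5 622.9 259.7  87.5  26.8   3.4] (163, 190, 11, 32)
wal [631.2 179.4 634.4 180.8  87.2  28.5   4.7] (189, 187, 13, 31)
wal [639.  106.1 639.8 108.1  86.2  25.6   6.3] (215, 184, 13, 31)
wal [646.2  31.5 646.4  29.2  87.   28.8   5.7] (241, 182, 14, 31)
all [618.7 133.  629.2 140.9 122.7 272.1   5.7] (162, 181, 98, 49)
choc [433.4 374.6 432.7 380.2  32.3  24.1  89.1] (115, 270, 13, 10)
choc [473.8 378.9 471.6 386.4  33.9  24.4  89.1] (114, 255, 13, 10)
choc [521.6 375.6 519.7 381.9  28.2  32.7   2.6] (116, 237, 13, 11)
```

```bash
cat >> m2.py <<'E'
for lo in (150,165,175): sh("h2",blobs(c,(8,lo,120),(14,255,255),(268,242,318,264),20),.048)
sh("blade",blobs(c,(0,0,100),(180,90,255),(225,230,275,290)),.005)
E
python3 m2.py | egrep "h2|blade"; python3 -c "
from h import *
print(go(.4842,-.0913,.12,84)); print(state()['position'])
c=cam('top');R=cv2.Rodrigues(c['rvec'])[0];print(-R.T@c['tvec'])"
```

```text
h2 [484.3 -90.7 484.4 -89.8 117.7  21.4  84.4] (271, 247, 44, 11)
h2 [484.4 -89.5 484.4 -88.5 115.4  21.2  84.2] (271, 247, 43, 11)
h2 [484.6 -89.5 484.3 -88.1 115.3  19.9  84.7] (271, 248, 43, 10)
blade [494.7   8.1 494.8   8.6  78.8  31.8  84. ] (243, 244, 28, 14)
[  0.4166  -0.4118   0.1293 -62.4107]
[ 0.24832057 -0.62750033  0.40402978]
[ 0.41704472 -0.0306706   1.14015544]
```

>>> jog_arm:
  increments: "0.02 -0.02 0 -3; 0.05 -0.05 0 -8; 0.08 -0.08 0 -13; 0.11 -0.11 0 -18; 0.14 -0.14 0 -23; 0.17 -0.17 0 -28; 0.20 -0.20 0 -33; 0.23 -0.23 0 -38"
  jaw: 1

```text
time_s: 0.97
position: [0.3757, -0.3321, 0.4048]
ee_rot: [180.0, -0.0, 59.8]
force: [0.4, -0.3, -0.4]
grip_width: 0.0853
grasp_force: 0.0
```

```bash
python3 -c "
from h import *
print(go(.4843,-.0915,.12,84.3)); print(state()['position'],state()['ee_rot'])"
```

```text
[  0.2626  -0.0271   0.1301 -24.4934]
[ 0.37571286 -0.33209895  0.4048489 ] [ 1.79965127e+02 -5.25057626e-04  5.98065747e+01]
```

>>> jog_arm:
  increments: "0.04 -0.004 0.015 -4; 0.08 -0.008 0.035 -8; 0.12 -0.012 0.055 -12; 0.16 -0.016 0.075 -16; 0.20 -0.02 0.09 -20; 0.235 -0.024 0.11 -23; 0.255 -0.026 0.125 -24.5; 0.2626 -0.027 0.13 -24.5"

```text
time_s: 1.63
position: [0.4848, -0.0903, 0.2718]
ee_rot: [-179.8, -0.1, 84.3]
force: [-0.3, 0.1, 0.2]
grip_width: 0.0854
grasp_force: 0.0
```

```bash
python3 m2.py | egrep "h2|blade";python3 -c "
from h import *
print(go(.4843,-.0915,.035,84.3)); print(state()['position'],state()['ee_rot'])"
```

```text
blade [391.8  -5.1 391.   -4.3  36.1   8.2  89. ] (255, 286, 14, 4)
blade [514.4   2.2 503.   -2.8  87.5  76.4  89.1] (243, 230, 32, 28)
[-0.0007 -0.0003  0.0821 -0.0123]
[ 0.48471349 -0.0907964   0.27184119] [-1.79731495e+02 -9.14958739e-02  8.42876588e+01]
```

>>> jog_arm:
  increments: "0 0 0.01 0; 0 0 0.025 0; 0 0 0.04 0; 0 0 0.055 0; 0 0 0.07 0; 0 0 0.079 0; 0 0 0.082 0; 0 0 0.082 0"

```text
time_s: 2.35
position: [0.4847, -0.0949, 0.1923]
ee_rot: [-179.9, 0.0, 84.0]
force: [-0.1, -0.6, -0.2]
grip_width: 0.0855
grasp_force: 0.0
```

>>> jog_arm:
  increments: "0 0 0 0; 0 0 0 0; 0 0 0 0; 0 0 0 0; 0 0 0 0; 0 0 0 0; 0 0 0 0; 0 0 0 0"
  jaw: 0

```text
time_s: 3.02
position: [0.4856, -0.0939, 0.1933]
ee_rot: [179.9, 0.0, 84.1]
force: [-0.1, 0.5, 4.0]
grip_width: 0.0192
grasp_force: 59.5
```

>>> jog_arm:
  increments: "0 0 -0.005 0; 0 0 -0.015 0; 0 0 -0.03 0; 0 0 -0.045 0; 0 0 -0.06 0; 0 0 -0.07 0; 0 0 -0.075 0; 0 0 -0.075 0"

```text
time_s: 3.68
position: [0.4856, -0.094, 0.2691]
ee_rot: [179.9, 0.0, 84.1]
force: [0.6, -0.0, -1.7]
grip_width: 0.0195
grasp_force: 58.8
```

```bash
python3 -c "
from h import *
print(go(.445,.049,.110,5.9)); print(state()['position'],state()['ee_rot'])"
```

```text
[ 1.38100e-01 -5.51000e-02  4.40000e-03  7.81926e+01]
[ 0.48559641 -0.09400128  0.26914279] [1.79855866e+02 2.16537137e-02 8.40926255e+01]
```

>>> jog_arm:
  increments: "0.005 -0.002 0 4; 0.017 -0.007 0 11; 0.03 -0.012 0 18; 0.042 -0.017 0 25; 0.055 -0.022 0 32; 0.067 -0.027 0 39; 0.08 -0.032 0 46; 0.092 -0.037 0 51"

```text
time_s: 4.35
position: [0.4569, 0.0021, 0.2665]
ee_rot: [-179.9, 0.1, 32.7]
force: [-0.6, 0.4, -2.3]
grip_width: 0.019
grasp_force: 58.8
```

```bash
python3 -c "
from h import *
print(go(.445,.049,.110,5.9)); print(state()['position'],state()['ee_rot'])"
```

```text
[ 1.54000e-02 -4.59000e-02  1.80000e-03  2.68483e+01]
[0.45687682 0.00210695 0.26650004] [-1.79916926e+02  1.06230015e-01  3.27482965e+01]
```

>>> jog_arm:
  increments: "0.003 -0.012 0 6; 0.007 -0.023 0 12; 0.012 -0.033 0 18; 0.014 -0.04 0 23; 0.0154 -0.045 0 26; 0.0154 -0.046 0 26.8; 0.0154 -0.046 0 26.8; 0.0154 -0.046 0 26.8"

```text
time_s: 5.02
position: [0.4453, 0.0482, 0.2671]
ee_rot: [180.0, 0.1, 6.4]
force: [-0.1, 0.1, -2.2]
grip_width: 0.0195
grasp_force: 58.8
```

```bash
python3 -c "
from h import *
c=cam('top'); cv2.imwrite('pics/t1.png',cv2.resize(c['bgr'][170:320,130:370],None,fx=3,fy=3)); d=cam('side'); cv2.imwrite('pics/s1.png',cv2.resize(d['bgr'][150:320,180:400],None,fx=3,fy=3))
print(go(.445,.049,.110,5.9)); print(state()['position'],state()['ee_rot'])"
```

```text
[-0.0005 -0.001   0.0027  0.4189]
[0.44555541 0.04807497 0.26742461] [1.79995701e+02 2.62193885e-02 6.31891433e+00]
```

View pics/t1.png

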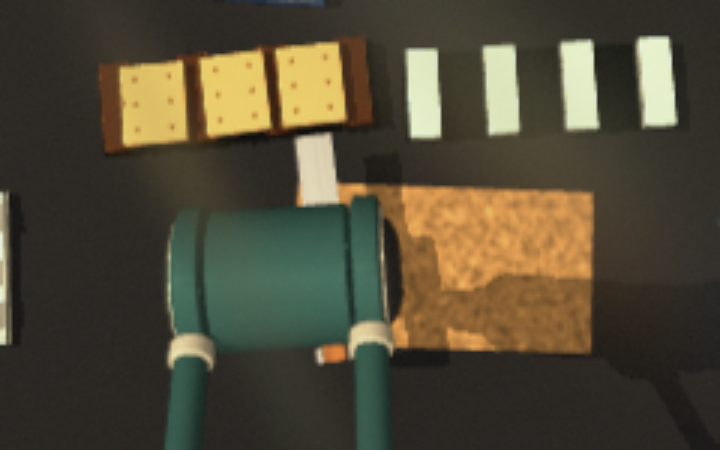

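View pics/s1.png

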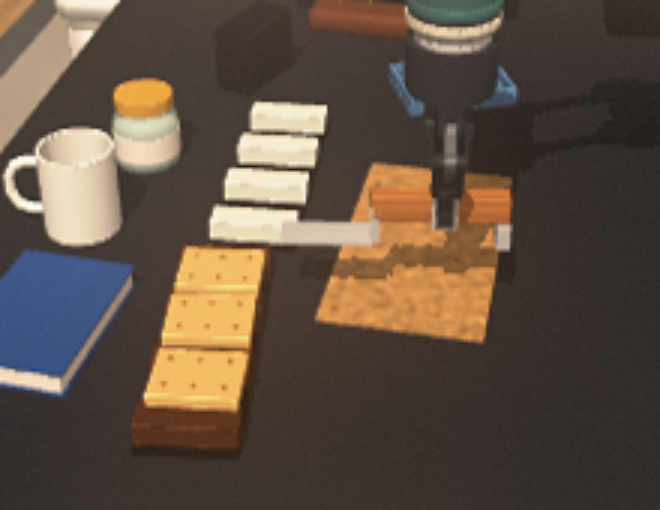

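Both views show the server held level, with the blade at crop (318,168), in front of the right-hand rack gap.

```bash
cat > bl.py <<'E'
from h import *
import sys
# blade in the top view, at a server height z; prints tip (world), heading, and tip offset from TCP in heading axes
def blade(z,roi):
    c=cam("top"); s=state(); 
    b=max(blobs(c,(0,0,110),(180,75,255),roi,60),key=cv2.contourArea)
    p=plane(c,b.reshape(-1,2),z+.003)*1000; (x,y),(w,h),a=cv2.minAreaRect(p.astype(np.float32))
    th=s["ee_rot"][2]; d=np.array([np.cos(np.radians(th)),np.sin(np.radians(th))]); n=np.array([-d[1],d[0]])
    q=p-s["position"][:2]*1000; u=q@d; v=q@n; print("rect",np.round([x,y,w,h,a],1),"fwd",u.max().round(1),"lat range",v.min().round(1),v.max().round(1),"yaw",th)
    f=np.polyfit(u,v,1)
    return s
if __name__=="__main__": blade(float(sys.argv[1]),[int(t) for t in sys.argv[2:6]])
E
python3 bl.py .076 215 205 250 236
```

```text
rect [558.2  61.7  58.   33.1   6.5] fwd 142.4 lat range -15.4 17.8 yaw 6.299675085352744
```

```bash
python3 -c "
from h import *
print(go(.4457,.049,.0506,5.9),go(.5352,.0584,.0506,5.9))"
```

```text
[ 2.000e-04 -9.000e-04  6.220e-02  3.997e-01] [ 0.0902 -0.0005  0.0622  0.3997]
```

>>> jog_arm:
  increments: "0 -0.0005 0.01 0.4; 0 -0.0009 0.02 0.4; 0 -0.0009 0.035 0.4; 0 -0.0009 0.045 0.4; 0 -0.0009 0.055 0.4; 0 -0.0009 0.06 0.4; 0 -0.0009 0.062 0.4; 0 -0.0009 0.062 0.4"

```text
time_s: 5.83
position: [0.4453, 0.0493, 0.205]
ee_rot: [-180.0, 0.1, 5.9]
force: [0.4, 0.4, -1.9]
grip_width: 0.0193
grasp_force: 58.8
```

```bash
python3 bl.py .014 215 205 250 240; python3 -c "
from h import *
print(state()['position'],state()['ee_rot'],go(.4457,.049,.0506,5.9),go(.5352,.0584,.0506,5.9))"
```

```text
rect [5.563e+02 6.190e+01 5.980e+01 3.370e+01 2.000e-01] fwd 141.7 lat range -15.2 17.8 yaw 5.887292796612203
[0.44563609 0.04927234 0.2055929 ] [-1.79997998e+02  1.18581570e-02  5.88729280e+00] [ 0.      0.0003  0.0003 -0.0127] [ 0.09    0.0001  0.0003 -0.0127]
```

Aligned, so I'll insert and lift.

>>> jog_arm:
  increments: "0.008 0 0 0; 0.02 0 0 0; 0.034 0 0 0; 0.048 0 0 0; 0.062 0 0 0; 0.076 0 0 0; 0.086 0 0 0; 0.09 0 0 0"

```text
time_s: 6.55
position: [0.5378, 0.0588, 0.2067]
ee_rot: [180.0, -0.2, 5.9]
force: [0.7, -0.1, -1.3]
grip_width: 0.0194
grasp_force: 58.8
```

```bash
python3 -c "
from h import *
c=cam('top'); d=cam('side')
cv2.imwrite('pics/i1.png',np.vstack([cv2.resize(c['bgr'][170:270,150:350],None,fx=3,fy=3),cv2.resize(d['bgr'][200:300,200:400],None,fx=3,fy=3)]))
print(state()['position'],state()['ee_rot'],state()['force'])"
```

```text
[0.53624073 0.05859191 0.20605971] [ 1.79997479e+02 -6.47053935e-02  5.89027957e+00] [-0.78026003 -0.39780497 -3.10405581]
```

View pics/i1.png

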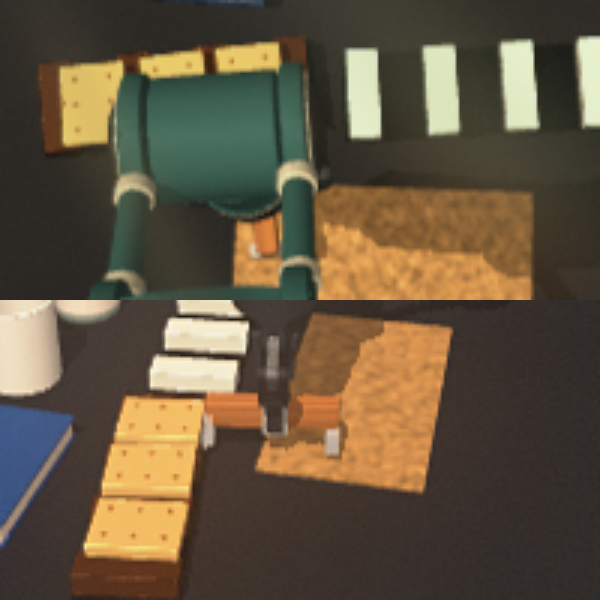

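>>> jog_arm:
  increments: "0 0 -0.002 0; 0 0 -0.006 0; 0 0 -0.01 0; 0 0 -0.015 0; 0 0 -0.022 0; 0 0 -0.03 0; 0 0 -0.037 0; 0 0 -0.042 0"

```text
time_s: 7.32
position: [0.5354, 0.0585, 0.2493]
ee_rot: [180.0, -0.1, 5.9]
force: [0.1, 0.6, -2.6]
grip_width: 0.0188
grasp_force: 58.7
```

```bash
cat > br.py <<'E'
from h import *
import sys
# bread blobs seen, with camera fallback; z = top height
n,z=sys.argv[1],float(sys.argv[2]); c=cam(n); roi=[int(t) for t in sys.argv[3:7]] if len(sys.argv)>6 else [0,0,559,419]
s=state()
for b in blobs(c,(15,60,140),(35,255,255),roi,60): print(rect(c,b,z),cv2.boundingRect(b))
print(s['position'],s['ee_rot'],s['force'])
if len(sys.argv)>7: x0,y0,x1,y1=roi; cv2.imwrite(sys.argv[7],cv2.resize(c['bgr'][y0:y1,x0:x1],None,fx=3,fy=3))
E
python3 br.py side .038 200 220 290 310; python3 -c "
from h import *
t=np.radians(2.24);d=np.array([np.cos(t),np.sin(t)])
for k in (74,0,-74):
    g=np.array([.6379,-.1444])+k/1000*np.array([-d[1],d[0]]); q=g-.1064*d; print(k,g,q,go(*q,.1,2.24))"
```

```text
[626.6 182.7 626.3 182.7  76.1 148.8   6.4] (228, 248, 37, 39)
[653.   25.  653.1  24.7  82.5  81.1   4.8] (237, 222, 32, 17)
[0.53581045 0.05855887 0.25005807] [179.99354027  -0.18652921   5.88969655] [ 0.80129264 -0.42461666 -1.28578895]
74 [ 0.63500768 -0.07045655] [ 0.52868898 -0.07461523] [-0.0207  0.1317 -0.0046  3.6497]
0 [ 0.6379 -0.1444] [ 0.5315813  -0.14855869] [-0.0255  0.2056 -0.0046  3.6497]
-74 [ 0.64079232 -0.21834345] [ 0.53447362 -0.22250214] [-0.0302  0.2794 -0.0046  3.6497]
```

>>> jog_arm:
  increments: "0 0.001 -0.001 0.1; -0.001 0.004 -0.002 0.3; -0.002 0.009 -0.004 0.5; -0.003 0.017 -0.005 0.7; -0.004 0.026 -0.005 1; -0.006 0.036 -0.005 1.2; -0.008 0.046 -0.005 1.5; -0.009 0.056 -0.005 1.8"

```text
time_s: 8.03
position: [0.5314, 0.0005, 0.2524]
ee_rot: [180.0, 0.0, 4.0]
force: [0.2, 0.4, -3.0]
grip_width: 0.019
grasp_force: 58.7
```

>>> jog_arm:
  increments: "-0.002 0.01 0 0.3; -0.004 0.02 0 0.6; -0.006 0.03 0 0.9; -0.007 0.04 0 1.2; -0.009 0.05 0 1.4; -0.01 0.058 0 1.6; -0.011 0.064 0 1.7; -0.011 0.067 0 1.8"

```text
time_s: 8.7
position: [0.5255, -0.0667, 0.2527]
ee_rot: [180.0, 0.0, 2.2]
force: [0.9, -0.2, -2.6]
grip_width: 0.0187
grasp_force: 58.7
```

```bash
python3 br.py side .083 200 200 310 240;python3 br.py top .083 250 170 320 240; python3 -c "
from h import *
q=(.5287,-.0746);print(go(*q,.1,2.24))"
```

```text
[512.1  62.4 507.6  68.5  44.9 104.3   7. ] (291, 217, 19, 23)
[619.3 -23.1 620.2 -25.7  86.6  87.9   8.8] (252, 200, 31, 17)
[755.3  32.7 753.7  31.5  30.9 157.   14.7] (210, 200, 12, 31)
[ 0.52564219 -0.06672597  0.2527083 ] [ 1.79984525e+02 -7.31116275e-03  2.23292001e+00] [ 0.13614444 -1.19652624 -1.85134541]
[539.5   3.6 544.7   4.2  37.   39.8  89.7] (250, 224, 15, 16)
[656.6 -73.4 654.6 -71.2  87.2  29.   84.6] (269, 183, 33, 12)
[ 0.52567818 -0.06622     0.25272594] [-1.79996176e+02 -1.05834275e-02  2.24121667e+00] [ 0.41070471 -0.17545372 -2.62778789]
[ 0.0027  0.0085 -0.002   0.0012]
```

```bash
python3 -c "
from h import *
c=cam('top'); d=cam('side')
cv2.imwrite('pics/c1.png',np.vstack([cv2.resize(c['bgr'][170:255,210:370],None,fx=3.4,fy=3.4),cv2.resize(d['bgr'][180:265,200:360],None,fx=3.4,fy=3.4)]))"
```

```text
(no output)
```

View pics/c1.png

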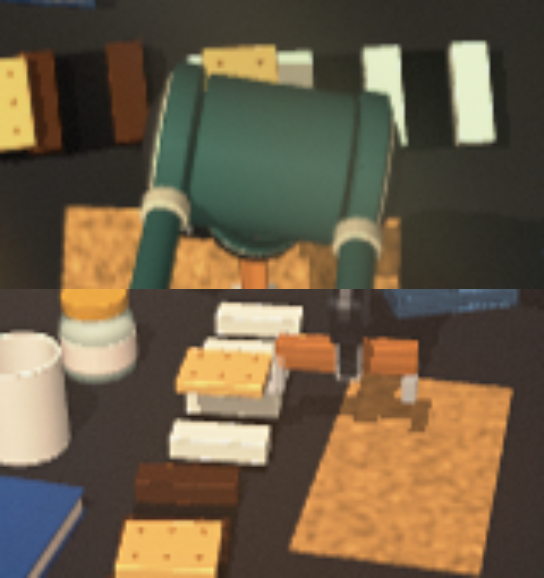

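The piece lies flat on the blade: crop (240,65) in the top view and (225,372) in the side view. Next I'll measure it to fine-tune the placement.

```bash
cat > bt.py <<'E'
from h import *
import sys
# bread top edge on blade, relative to TCP in heading axes (mm); args: roi x0 y0 x1 y1
c=cam("top"); s=state(); z=s["position"][2]-.1933+.002+.015
b=max(blobs(c,(15,95,140),(35,255,255),[int(t) for t in sys.argv[1:5]],40),key=cv2.contourArea)
th=np.radians(s["ee_rot"][2]); d=np.array([np.cos(th),np.sin(th)]); n=np.array([-d[1],d[0]])
q=(plane(c,b.reshape(-1,2),z)-s["position"][:2])*1000; u=q@d; v=q@n
k=u>u.max()-15; print("bread front fwd",u.max().round(1),"-> centre",(u.max()-37.5).round(1),"lat",v[k].min().round(1),v[k].max().round(1),"mid",((v[k].min()+v[k].max())/2).round(1),"yaw",s["ee_rot"][2].round(2),s["position"].round(4))
E
python3 bt.py 262 178 295 200
```

```text
bread front fwd 145.4 -> centre 107.9 lat -27.3 30.6 mid 1.7 yaw 2.31 [ 0.5256 -0.0654  0.2527]
```

```bash
python3 -c "
from h import *
print(go(.5279,-.0762,.2043-r.grip_depth,2.24))"
```

```text
[0.0018 0.0109 0.0484 0.0671]
```

>>> jog_arm:
  increments: "0 0.001 0 0; 0 0.003 0 0; 0.001 0.006 0 0; 0.0015 0.009 0 0; 0.002 0.0105 0 0; 0.002 0.0105 0.003 0; 0.002 0.0105 0.008 0; 0.002 0.0105 0.013 0"

```text
time_s: 9.62
position: [0.528, -0.0762, 0.2393]
ee_rot: [-180.0, -0.0, 2.3]
force: [0.1, 0.5, -2.2]
grip_width: 0.019
grasp_force: 58.7
```

```bash
python3 bt.py 262 178 305 200; python3 -c "
from h import *
print(go(.5279,-.0762,.2043-r.grip_depth,2.24))"
```

```text
bread front fwd 146.5 -> centre 109.0 lat -28.2 30.1 mid 0.9 yaw 2.28 [ 0.5273 -0.076   0.2379]
[0.0006 0.0002 0.0336 0.0422]
```

>>> jog_arm:
  increments: "0 0 0.005 0; 0 0 0.01 0; 0 0 0.014 0; 0 0 0.018 0; 0 0 0.022 0; 0 0 0.027 0; 0 0 0.032 0; 0 0 0.0335 0"

```text
time_s: 10.33
position: [0.5277, -0.0761, 0.2053]
ee_rot: [-180.0, 0.1, 2.3]
force: [0.0, 0.5, -2.5]
grip_width: 0.0188
grasp_force: 58.7
```

>>> jog_arm:
  increments: "0 0 0 0; 0 0 0 0; -0.003 0 0 0; -0.01 0 0 0; -0.02 0 0 0; -0.032 0 0 0; -0.045 0 0 0; -0.06 0 0 0"

```text
time_s: 11.0
position: [0.4665, -0.0785, 0.2062]
ee_rot: [-180.0, 0.0, 2.3]
force: [-0.1, 0.2, -2.0]
grip_width: 0.0191
grasp_force: 58.7
```

>>> jog_arm:
  increments: "-0.012 0 0 0; -0.024 0 0 0; -0.035 0 0 0; -0.043 0 0 0; -0.045 0 0 0; -0.045 0 -0.005 0; -0.045 0 -0.015 0; -0.045 0 -0.03 0"

```text
time_s: 11.67
position: [0.4232, -0.0803, 0.2364]
ee_rot: [-180.0, 0.1, 2.3]
force: [-0.2, 0.7, -1.6]
grip_width: 0.019
grasp_force: 58.8
```

```bash
python3 br.py top .038 160 170 320 225; python3 -c "
from h import *
t=np.radians(5.9);d=np.array([np.cos(t),np.sin(t)]);n=np.array([-d[1],d[0]])
for g in ([.6337,.142],[.6253,.2167]):
    q=np.array(g)-.1069*d-.001*n; print(q, q-.09*d, go(*(q-.09*d),.1,5.9))"
```

```text
[624.3 216.8 624.3 216.8  76.1  59.7   4.5] (170, 190, 23, 29)
[633.3 141.3 633.3 141.4  76.5  59.7   7.4] (196, 186, 25, 30)
[636.5 -74.1 635.5 -73.7  67.4  77.1  89.2] (273, 185, 25, 28)
[ 0.42515862 -0.08074224  0.24001165] [179.92655611  -0.26516372   2.29699247] [ 0.64321914 -0.53379168  0.41996541]
[0.52746906 0.13001678] [0.43794581 0.12076545] [ 0.0209 -0.2008 -0.0147 -3.603 ]
[0.51906906 0.20471678] [0.42954581 0.19546545] [ 0.0155 -0.2758 -0.0147 -3.603 ]
```

>>> jog_arm:
  increments: "0.001 -0.006 0 -0.2; 0.002 -0.02 0 -0.5; 0.004 -0.035 0 -0.8; 0.006 -0.05 0 -1.1; 0.008 -0.065 0 -1.4; 0.01 -0.08 0 -1.6; 0.01 -0.095 0 -1.8; 0.011 -0.11 0 -2"

```text
time_s: 12.38
position: [0.4298, 0.0312, 0.2359]
ee_rot: [-180.0, 0.0, 4.3]
force: [-0.2, 0.6, -2.3]
grip_width: 0.0189
grasp_force: 58.8
```

>>> jog_arm:
  increments: "0.001 -0.015 0 -0.3; 0.003 -0.03 0 -0.6; 0.005 -0.045 0 -0.9; 0.007 -0.06 0 -1.2; 0.008 -0.074 0 -1.4; 0.009 -0.084 0 -1.6; 0.009 -0.088 0 -1.6; 0.009 -0.088 0 -1.6"

```text
time_s: 13.05
position: [0.4321, 0.1193, 0.236]
ee_rot: [180.0, 0.0, 6.0]
force: [0.3, -0.5, -1.9]
grip_width: 0.019
grasp_force: 58.9
```

```bash
python3 -c "
from h import *
print(go(.4379,.1208,.2053-r.grip_depth,5.9),state()['position'])"
```

```text
[ 0.0059 -0.0009  0.0307  0.0807] [0.43210057 0.11928954 0.23597222]
```

>>> jog_arm:
  increments: "0.001 0 0.004 0; 0.003 -0.0005 0.01 0; 0.005 -0.001 0.018 0; 0.006 -0.001 0.025 0; 0.006 -0.001 0.03 0; 0.006 -0.001 0.0307 0; 0.006 -0.001 0.0307 0; 0.006 -0.001 0.0307 0"

```text
time_s: 13.72
position: [0.4379, 0.1199, 0.2053]
ee_rot: [180.0, 0.0, 5.9]
force: [0.5, 1.1, -2.6]
grip_width: 0.0191
grasp_force: 58.9
```

```bash
python3 bl.py .014 190 205 230 240; python3 -c "
from h import *
print(go(.5275,.13,.2053-r.grip_depth,5.9),state()['position'])"
```

```text
rect [552.5 133.1  53.6  33.1   5.9] fwd 141.9 lat range -15.2 17.9 yaw 5.880245715083198
[ 0.09   -0.0008  0.0003 -0.0198] [0.43809697 0.11998154 0.2055951 ]
```

>>> jog_arm:
  increments: "0.008 -0.0005 0 0; 0.02 -0.0005 0 0; 0.034 -0.0005 0 0; 0.048 -0.0005 0 0; 0.062 -0.0005 0 0; 0.076 -0.0005 0 0; 0.086 -0.0005 0 0; 0.09 -0.0005 0 0"

```text
time_s: 14.43
position: [0.5301, 0.1301, 0.2062]
ee_rot: [-180.0, -0.2, 5.9]
force: [0.3, -0.1, -1.1]
grip_width: 0.0189
grasp_force: 58.9
```

>>> jog_arm:
  increments: "0 0 0 0; 0 0 -0.003 0; 0 0 -0.007 0; 0 0 -0.011 0; 0 0 -0.016 0; 0 0 -0.024 0; 0 0 -0.033 0; 0 0 -0.042 0"

```text
time_s: 15.1
position: [0.5273, 0.1298, 0.2486]
ee_rot: [-180.0, -0.0, 5.9]
force: [-0.9, -0.3, -2.3]
grip_width: 0.0189
grasp_force: 58.8
```

```bash
python3 bt.py 185 178 228 200; python3 -c "
from h import *
print(go(.5305,-.15,.255-r.grip_depth,2.24),state()['position'],state()['force'])"
```

```text
bread front fwd 144.5 -> centre 107.0 lat -28.0 30.1 mid 1.0 yaw 5.89 [0.5284 0.13   0.2508]
[-0.0266  0.2787 -0.0042  3.6526] [0.52838099 0.12999851 0.25077284] [-0.1526643   1.28705454 -1.19611626]
```

>>> jog_arm:
  increments: "0 0.001 -0.001 0; 0 0.004 -0.002 0.1; -0.001 0.009 -0.004 0.2; -0.002 0.017 -0.006 0.3; -0.003 0.027 -0.006 0.4; -0.004 0.039 -0.006 0.5; -0.005 0.051 -0.006 0.6; -0.006 0.063 -0.006 0.8"

```text
time_s: 15.82
position: [0.5278, 0.0649, 0.2532]
ee_rot: [180.0, 0.0, 5.1]
force: [0.5, 0.2, -3.1]
grip_width: 0.0191
grasp_force: 58.8
```

>>> jog_arm:
  increments: "-0.001 0.013 0 0.2; -0.002 0.026 0 0.3; -0.004 0.039 0 0.5; -0.005 0.052 0 0.7; -0.006 0.065 0 0.9; -0.007 0.078 0 1.1; -0.009 0.091 0 1.3; -0.01 0.104 0 1.4"

```text
time_s: 16.48
position: [0.527, -0.0393, 0.2535]
ee_rot: [-180.0, 0.0, 3.7]
force: [0.5, 0.0, -3.7]
grip_width: 0.0191
grasp_force: 58.8
```

>>> jog_arm:
  increments: "-0.001 0.013 0 0.2; -0.002 0.026 0 0.4; -0.003 0.039 0 0.6; -0.004 0.052 0 0.8; -0.005 0.065 0 1; -0.006 0.077 0 1.2; -0.007 0.087 0 1.4; -0.008 0.095 0 1.45"

```text
time_s: 17.15
position: [0.5253, -0.1346, 0.2535]
ee_rot: [180.0, -0.0, 2.2]
force: [0.6, 0.6, -2.1]
grip_width: 0.0194
grasp_force: 58.8
```

```bash
python3 bt.py 285 178 328 200; python3 -c "
from h import *
print(go(.5305,-.15,.255-r.grip_depth,2.24),state()['position'],state()['force'])"
```

```text
bread front fwd 145.7 -> centre 108.2 lat -27.4 57.5 mid 15.1 yaw 2.19 [ 0.5253 -0.1354  0.2536]
[ 0.0046  0.0148 -0.0014 -0.053 ] [ 0.52534769 -0.13541462  0.25356688] [-0.00863431 -1.65152733 -1.90644492]
```

>>> jog_arm:
  increments: "0.001 0.001 0 0; 0.002 0.004 0 0; 0.003 0.008 0 0; 0.004 0.012 0 0; 0.0045 0.0145 0 0; 0.0045 0.0145 0.003 0; 0.0045 0.0145 0.008 0; 0.0045 0.0145 0.013 0"

```text
time_s: 17.87
position: [0.5304, -0.1475, 0.2401]
ee_rot: [-180.0, -0.0, 2.2]
force: [-1.1, -0.3, -2.5]
grip_width: 0.0192
grasp_force: 58.8
```

```bash
python3 bt.py 293 178 328 200; python3 -c "
from h import *
print(go(.5305,-.15,.2043-r.grip_depth,2.24),state()['position'],state()['force'])"
```

```text
bread front fwd 146.0 -> centre 108.5 lat -1.2 30.0 mid 14.4 yaw 2.25 [ 0.5297 -0.1473  0.2387]
[0.0007 0.0028 0.0344 0.0074] [ 0.52969985 -0.14725791  0.23870305] [-0.76490487 -0.62549542 -3.04428137]
```

>>> jog_arm:
  increments: "0 0.001 0.004 0; 0 0.002 0.009 0; 0 0.002 0.013 0; 0 0.002 0.018 0; 0 0.002 0.022 0; 0 0.002 0.027 0; 0 0.002 0.032 0; 0 0.002 0.0345 0"

```text
time_s: 18.58
position: [0.5303, -0.1496, 0.2052]
ee_rot: [-180.0, 0.0, 2.2]
force: [0.1, 0.1, -1.1]
grip_width: 0.0187
grasp_force: 58.9
```

>>> jog_arm:
  increments: "0 0 0 0; 0 0 0 0; -0.003 0 0 0; -0.01 0 0 0; -0.02 0 0 0; -0.032 0 0 0; -0.045 0 0 0; -0.06 0 0 0"

```text
time_s: 19.25
position: [0.469, -0.1519, 0.206]
ee_rot: [-180.0, 0.0, 2.2]
force: [0.1, 0.3, -1.9]
grip_width: 0.0192
grasp_force: 58.9
```

>>> jog_arm:
  increments: "-0.012 0 0 0; -0.024 0 0 0; -0.035 0 0 0; -0.043 0 0 0; -0.045 0 0 0; -0.045 0 -0.005 0; -0.045 0 -0.015 0; -0.045 0 -0.03 0"

```text
time_s: 19.92
position: [0.4256, -0.1536, 0.2361]
ee_rot: [-180.0, 0.1, 2.2]
force: [0.6, -0.1, -2.2]
grip_width: 0.019
grasp_force: 58.9
```

```bash
python3 br.py top .038 160 170 350 225; python3 -c "
from h import *
print(go(.4295,.1955,.2353-r.grip_depth,5.9),state()['position'])"
```

```text
[624.3 216.8 624.3 216.8  76.   59.7   4.6] (170, 190, 23, 29)
[636.5 -74.1 635.5 -73.7  67.4  77.1  89.2] (273, 185, 25, 28)
[ 637.7 -147.1  637.8 -146.7   77.4   68.     3.5] (299, 184, 26, 29)
[ 0.42749087 -0.15436426  0.2398232 ] [179.88902977  -0.24928146   2.25006657] [ 2.44965981 -1.7042119   0.02107409]
[ 0.0157 -0.3495  0.0045 -3.6499] [ 0.42749087 -0.15436426  0.2398232 ]
```

>>> jog_arm:
  increments: "0.001 -0.008 0 -0.1; 0.002 -0.025 0 -0.3; 0.003 -0.045 0 -0.5; 0.004 -0.065 0 -0.7; 0.005 -0.085 0 -0.9; 0.006 -0.105 0 -1.1; 0.007 -0.125 0 -1.3; 0.008 -0.145 0 -1.5"

```text
time_s: 20.63
position: [0.4279, -0.007, 0.2358]
ee_rot: [-180.0, -0.0, 3.8]
force: [1.0, 0.2, -1.7]
grip_width: 0.0188
grasp_force: 58.9
```

>>> jog_arm:
  increments: "0.001 -0.022 0 -0.2; 0.002 -0.044 0 -0.5; 0.003 -0.066 0 -0.8; 0.004 -0.088 0 -1.1; 0.005 -0.11 0 -1.4; 0.006 -0.132 0 -1.7; 0.007 -0.152 0 -1.9; 0.007 -0.17 0 -2.1"

```text
time_s: 21.3
position: [0.4236, 0.1636, 0.2358]
ee_rot: [-180.0, -0.0, 5.9]
force: [0.1, 0.0, -1.2]
grip_width: 0.0191
grasp_force: 58.9
```

```bash
python3 -c "
from h import *
print(go(.4295,.1955,.2053-r.grip_depth,5.9),state()['position'])"
```

```text
[ 0.0091 -0.0312  0.0305  0.0007] [0.42361981 0.16355152 0.23579361]
```

>>> jog_arm:
  increments: "0.002 -0.01 0.003 0; 0.005 -0.02 0.008 0; 0.008 -0.028 0.016 0; 0.009 -0.031 0.024 0; 0.009 -0.031 0.029 0; 0.009 -0.031 0.0305 0; 0.009 -0.031 0.0305 0; 0.009 -0.031 0.0305 0"

```text
time_s: 21.97
position: [0.4295, 0.1927, 0.2051]
ee_rot: [180.0, 0.1, 5.8]
force: [0.8, -0.1, -3.0]
grip_width: 0.0193
grasp_force: 59.0
```

```bash
python3 bl.py .014 160 205 205 240; python3 -c "
from h import *
print(go(.519,.2045,.2053-r.grip_depth,5.9),state()['position'])"
```

```text
rect [549.5 204.7  42.9  33.4   1.4] fwd 141.8 lat range -15.5 17.5 yaw 5.788306884539434
[ 0.09   -0.0026  0.0002 -0.1117] [0.4296986  0.19281888 0.20549866]
```

>>> jog_arm:
  increments: "0.005 -0.0025 0 -0.1; 0.018 -0.0025 0 -0.1; 0.034 -0.0025 0 -0.1; 0.048 -0.0025 0 -0.1; 0.062 -0.0025 0 -0.1; 0.076 -0.0025 0 -0.1; 0.086 -0.0025 0 -0.1; 0.09 -0.0025 0 -0.1"

```text
time_s: 22.68
position: [0.5208, 0.2052, 0.2063]
ee_rot: [-180.0, -0.1, 5.9]
force: [0.3, 0.6, -1.6]
grip_width: 0.0191
grasp_force: 59.0
```

>>> jog_arm:
  increments: "0 0 0 0; 0 0 -0.003 0; 0 0 -0.007 0; 0 0 -0.011 0; 0 0 -0.016 0; 0 0 -0.024 0; 0 0 -0.033 0; 0 0 -0.042 0"

```text
time_s: 23.35
position: [0.5187, 0.205, 0.2486]
ee_rot: [-180.0, -0.0, 5.9]
force: [-0.7, 0.4, -2.2]
grip_width: 0.0191
grasp_force: 58.9
```

```bash
python3 bt.py 155 178 205 202; python3 -c "
from h import *
print(go(.5334,-.2236,.255-r.grip_depth,2.24),state()['position'],state()['force'])"
```

```text
bread front fwd 144.0 -> centre 106.5 lat -30.2 27.2 mid -1.5 yaw 5.95 [0.5198 0.2053 0.2508]
[-0.0309  0.4281 -0.0042  3.7059] [0.51976077 0.20534854 0.25076281] [-0.26308703  0.36210421 -1.18820647]
```

>>> jog_arm:
  increments: "0 0.001 -0.001 0; 0 0.004 -0.002 0.1; -0.001 0.009 -0.004 0.2; -0.001 0.017 -0.006 0.3; -0.002 0.027 -0.006 0.4; -0.003 0.039 -0.006 0.4; -0.004 0.051 -0.006 0.5; -0.005 0.063 -0.006 0.6"

```text
time_s: 24.07
position: [0.5202, 0.1402, 0.2532]
ee_rot: [180.0, 0.0, 5.3]
force: [-0.8, -0.2, -3.6]
grip_width: 0.019
grasp_force: 58.9
```

>>> jog_arm:
  increments: "-0.001 0.013 0 0.1; -0.002 0.026 0 0.2; -0.003 0.039 0 0.3; -0.004 0.052 0 0.4; -0.005 0.065 0 0.5; -0.006 0.078 0 0.7; -0.007 0.091 0 0.8; -0.008 0.104 0 0.9"

```text
time_s: 24.73
position: [0.5221, 0.0362, 0.2535]
ee_rot: [180.0, -0.0, 4.4]
force: [-0.3, -0.1, -3.0]
grip_width: 0.0191
grasp_force: 58.9
```

>>> jog_arm:
  increments: "-0.001 0.013 0 0.1; -0.002 0.026 0 0.2; -0.003 0.039 0 0.3; -0.003 0.052 0 0.4; -0.004 0.065 0 0.5; -0.005 0.078 0 0.7; -0.006 0.091 0 0.8; -0.006 0.104 0 0.9"

```text
time_s: 25.4
position: [0.524, -0.0679, 0.2534]
ee_rot: [-180.0, 0.0, 3.5]
force: [-0.6, -0.2, -2.8]
grip_width: 0.0189
grasp_force: 58.9
```

>>> jog_arm:
  increments: "-0.001 0.013 0 0.1; -0.001 0.026 0 0.2; -0.001 0.039 0 0.3; -0.001 0.052 0 0.4; -0.001 0.065 0 0.6; -0.001 0.078 0 0.8; -0.001 0.091 0 1; -0.001 0.104 0 1.3"

```text
time_s: 26.07
position: [0.5297, -0.1718, 0.2535]
ee_rot: [180.0, -0.0, 2.2]
force: [0.2, -0.9, -2.0]
grip_width: 0.019
grasp_force: 58.9
```

```bash
python3 -c "
from h import *
print(go(.5334,-.2225,.255-r.grip_depth,2.24),state()['position'],state()['force'])"
```

```text
[ 0.0018  0.0508 -0.0015 -0.0256] [ 0.52967778 -0.17182848  0.25346416] [ 0.20373507 -0.87695121 -1.9520723 ]
```

>>> jog_arm:
  increments: "0 0.01 0 0; 0 0.02 0 0; 0.001 0.03 0 0; 0.002 0.038 0 0; 0.002 0.044 0 0; 0.002 0.048 0 0; 0.002 0.0505 0 0; 0.002 0.0505 0 0"

```text
time_s: 26.73
position: [0.5336, -0.2212, 0.2534]
ee_rot: [-180.0, 0.0, 2.2]
force: [-0.3, 1.1, -3.0]
grip_width: 0.0193
grasp_force: 58.9
```

```bash
python3 bt.py 318 178 352 200; python3 -c "
from h import *
print(go(.5334,-.2225,.2043-r.grip_depth,2.24),state()['position'],state()['force'])"
```

```text
bread front fwd 146.0 -> centre 108.5 lat -27.4 30.8 mid 1.7 yaw 2.24 [ 0.5336 -0.2209  0.2534]
[-0.0002  0.0016  0.0491 -0.0029] [ 0.53356578 -0.22085463  0.25343881] [ 0.2519812  -0.02886675 -2.99701796]
```

>>> jog_arm:
  increments: "0 0.001 0.003 0; 0 0.0025 0.009 0; 0 0.0025 0.016 0; 0 0.0025 0.023 0; 0 0.0025 0.029 0; 0 0.0025 0.034 0; 0 0.0025 0.039 0; 0 0.0025 0.043 0"

```text
time_s: 27.45
position: [0.5336, -0.2233, 0.2097]
ee_rot: [-180.0, 0.0, 2.2]
force: [1.2, -0.0, -2.3]
grip_width: 0.0194
grasp_force: 58.9
```

>>> jog_arm:
  increments: "0 0 0.004 0; 0 0 0.006 0; 0 0 0.006 0; 0 0 0.006 0; -0.005 0 0.006 0; -0.013 0 0.006 0; -0.025 0 0.006 0; -0.04 0 0.006 0"

```text
time_s: 28.12
position: [0.4929, -0.225, 0.2048]
ee_rot: [180.0, -0.0, 2.3]
force: [0.3, 0.2, -1.2]
grip_width: 0.019
grasp_force: 58.9
```

>>> jog_arm:
  increments: "-0.015 0 0 0; -0.03 0 0 0; -0.045 0 0 0; -0.057 0 0 0; -0.065 0 0 0; -0.065 0 -0.005 0; -0.065 0 -0.015 0; -0.065 0 -0.03 0"

```text
time_s: 28.78
position: [0.4286, -0.2274, 0.2346]
ee_rot: [-180.0, 0.1, 2.2]
force: [0.4, -0.8, -2.3]
grip_width: 0.0193
grasp_force: 58.9
```

```bash
python3 br.py top .038 160 170 370 225
python3 - <<'E'
from h import *
c=cam('top')
for b in blobs(c,(10,100,60),(25,255,255),(215,220,340,300),300,k=5): print('mat',rect(c,b,.002),cv2.boundingRect(b))
print(go(.483,-.094,.112,84),state()['position'])
cv2.imwrite('pics/p3.png',c['bgr'])
E
```

```text
[636.5 -74.1 635.6 -73.8  67.4  77.1  89.2] (273, 185, 25, 28)
[ 637.7 -147.1  637.9 -146.6   77.4   68.     3.5] (298, 184, 27, 29)
[ 6.408e+02 -2.191e+02  6.408e+02 -2.189e+02  7.740e+01  6.650e+01
  2.000e-01] (325, 183, 25, 28)
[ 0.4305668  -0.22838929  0.23852741] [179.84475035  -0.25899975   2.23758698] [ 1.75217084 -0.15230376 -0.0101914 ]
mat [477.3 -47.8 478.5 -57.4 204.5 355.6   5.4] (215, 220, 125, 80)
[ 5.72000e-02 -1.32400e-01 -2.87000e-02 -8.17495e+01] [ 0.43103843 -0.22858272  0.2379814 ]
```

View pics/p3.png

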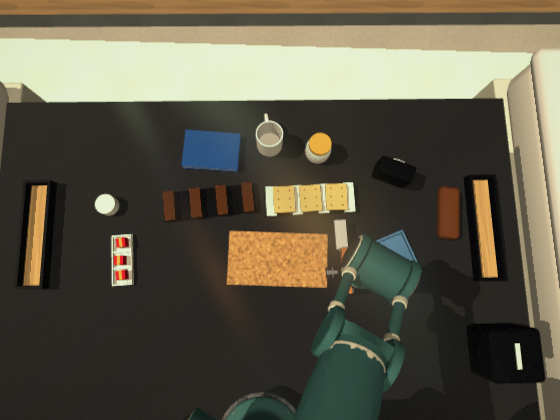

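All three pieces sit over their own gaps on the tray, at (284,200), (311,198) and (337,196). The mat is empty, spanning (228–328, 231–287).

Run:
```python
from h import *
c=dict(imaging.camera('top'))
p=plane(c,[(229,231.5),(328,234),(327,287),(227,286)],.002); m=p.mean(0); print(p,m)
d=(p[0]-p[1])+(p[3]-p[2]); a=np.arctan2(d[1],d[0]); print(np.degrees(a))
u=np.array([np.cos(a),np.sin(a)]); o=m-.044*u-.0024*u; print(o,np.degrees(a)); print(go(*o,.11,np.degrees(a)))
```

```text
[[ 0.54982463  0.08588518]
 [ 0.53860778 -0.19614281]
 [ 0.39005922 -0.18783026]
 [ 0.39742525  0.09089345]] [ 0.46897922 -0.05179861]
88.1019559091312
[ 0.4674424  -0.09817315] 88.1019559091312
[ 4.20000e-02 -1.28600e-01 -2.79000e-02 -8.58461e+01]
```

>>> jog_arm:
  increments: "0 -0.004 -0.01 -2; 0.002 -0.012 -0.018 -8; 0.006 -0.022 -0.025 -15; 0.01 -0.033 -0.028 -22; 0.014 -0.044 -0.028 -29; 0.018 -0.055 -0.028 -36; 0.022 -0.066 -0.028 -43; 0.025 -0.077 -0.028 -49"

```text
time_s: 29.6
position: [0.4513, -0.1489, 0.2622]
ee_rot: [180.0, -0.0, 51.6]
force: [0.1, 0.4, -2.4]
grip_width: 0.0191
grasp_force: 59.0
```

```bash
python3 -c "
from h import *
print(go(.467,-.098,.11,88),state()['position'],state()['ee_rot'])"
```

```text
[ 4.96000e-02 -1.93000e-02 -2.50000e-03 -3.63982e+01] [ 0.45128807 -0.14888438  0.26218745] [ 1.79999551e+02 -6.06459409e-03  5.16017644e+01]
```

>>> jog_arm:
  increments: "0.008 -0.003 0 -6; 0.018 -0.007 0 -12; 0.028 -0.011 0 -19; 0.037 -0.015 0 -26; 0.044 -0.018 0 -32; 0.049 -0.019 0 -36; 0.0495 -0.019 0 -36.4; 0.0495 -0.019 0 -36.4"

```text
time_s: 30.27
position: [0.4672, -0.0987, 0.2622]
ee_rot: [-180.0, 0.0, 87.6]
force: [0.3, 0.4, -1.7]
grip_width: 0.0187
grasp_force: 59.0
```

```bash
python3 -c "
from h import *
print(go(.467,-.098,.1933-r.grip_depth,88),state()['position'],state()['ee_rot'])"
```

```text
[ 7.000e-04 -2.000e-04  6.890e-02 -3.911e-01] [ 0.46720612 -0.09874452  0.26218219] [-1.79985446e+02  2.26050780e-04  8.76088602e+01]
```

>>> jog_arm:
  increments: "0 0 0.01 0; 0 0 0.025 0; 0 0 0.04 0; 0 0 0.052 0; 0 0 0.06 0; 0 0 0.064 0; 0 0 0.067 0; 0 0 0.068 0"

```text
time_s: 30.93
position: [0.4669, -0.0993, 0.1941]
ee_rot: [-180.0, -0.0, 87.6]
force: [0.2, -0.3, -1.8]
grip_width: 0.0193
grasp_force: 59.0
```

>>> jog_arm:
  increments: "0 0 0.0005 0; 0 0 0.001 0; 0 0 0.001 0; 0 0 0.001 0; 0 0 0.001 0; 0 0 0.001 0; 0 0 0.001 0; 0 0 0.001 0"

```text
time_s: 31.6
position: [0.4669, -0.0991, 0.1936]
ee_rot: [180.0, 0.0, 87.6]
force: [0.1, 0.3, -2.0]
grip_width: 0.019
grasp_force: 59.0
```

>>> jog_arm:
  increments: "0 0 0.0005 0; 0 0 0.001 0; 0 0 0.001 0; 0 0 0.0015 0; 0 0 0.0015 0; 0 0 0.0015 0; 0 0 0.0015 0; 0 0 0.0015 0"

```text
time_s: 32.27
position: [0.4671, -0.0991, 0.1933]
ee_rot: [-180.0, -0.0, 87.6]
force: [-5.0, 1.1, 10.9]
grip_width: 0.019
grasp_force: 60.9
```

Touching the mat. I'll release gradually and lift away.

>>> jog_arm:
  increments: "0 0 -0.0008 0; 0 0 -0.0008 0; 0 0 -0.0008 0; 0 0 -0.0008 0; 0 0 -0.0008 0; 0 0 -0.0008 0; 0 0 -0.0008 0; 0 0 -0.0008 0"

```text
time_s: 32.93
position: [0.4672, -0.0992, 0.1933]
ee_rot: [180.0, 0.0, 87.6]
force: [-2.3, -0.1, 6.0]
grip_width: 0.0192
grasp_force: 60.0
```

>>> jog_arm:
  increments: "0 0 0 0; 0 0 0 0; 0 0 0 0; 0 0 0 0; 0 0 0 0; 0 0 0 0; 0 0 0 0; 0 0 0 0"
  jaw: 0.6

```text
time_s: 33.6
position: [0.4669, -0.0991, 0.1927]
ee_rot: [-180.0, -0.0, 87.6]
force: [0.1, -0.7, 0.7]
grip_width: 0.0514
grasp_force: 0.0
```

>>> jog_arm:
  increments: "0 0 -0.005 0; 0 0 -0.015 0; 0 0 -0.03 0; 0 0 -0.05 0; 0 0 -0.07 0; 0 0 -0.085 0; 0 0 -0.095 0; 0 0 -0.1 0"

```text
time_s: 34.27
position: [0.4676, -0.0993, 0.2954]
ee_rot: [179.8, 0.0, 87.6]
force: [1.2, -0.2, 0.1]
grip_width: 0.051
grasp_force: 0.0
```

```bash
cat > m3.py <<'E'
from h import *
c=cam("top"); roi=(100,225,145,295)
H=c["hsv"]; print(H[237:248,114:130].tolist()[5])
for lo in (110,160,200):
  for b in blobs(c,(0,lo,90),(35,255,255),roi): print("choc",lo,rect(c,b,.033),cv2.boundingRect(b))
for b in blobs(c,(0,0,120),(180,60,255),roi,k=11): print("tray",rect(c,b,.014))
for b in blobs(c,(90,60,60),(120,255,255),(360,220,440,300)): print("dish",rect(c,b,.02))
s=cam("side")
for b in blobs(s,(0,150,90),(30,255,255),(255,315,340,365)): print("side",rect(s,b,.033),cv2.boundingRect(b))
cv2.imwrite("pics/ch.png",np.vstack([cv2.resize(c["bgr"][225:295,90:160],(560,300)),cv2.resize(s["bgr"][320:370,250:350],(560,280))]))
print(go(.521,.379,.2,0))
E
python3 m3.py
```

```text
[[22, 66, 182], [16, 82, 189], [0, 196, 229], [179, 213, 233], [4, 206, 233], [18, 185, 233], [21, 182, 233], [19, 183, 233], [2, 208, 233], [179, 218, 233], [179, 218, 226], [179, 223, 112], [178, 233, 81], [0, 193, 86], [7, 121, 118], [22, 64, 183]]
choc 110 [433.4 374.6 433.1 379.6  32.5  24.1  89.1] (115, 270, 13, 10)
choc 110 [473.8 380.  471.9 387.9  36.   24.4  89.1] (113, 255, 14, 10)
choc 110 [521.5 377.  519.4 382.   28.3  35.4   2.6] (115, 237, 14, 11)
choc 160 [432.  376.5 431.5 378.4  22.4  21.4  89.1] (116, 271, 9, 9)
choc 160 [472.5 382.6 471.5 387.   25.4  21.7  89.1] (114, 256, 10, 9)
choc 160 [518.2 381.2 520.  381.5  31.9  19.7  33.4] (116, 238, 11, 10)
tray [475.3 383.3 474.9 383.8 140.9  58.3   1.3]
dish [ 468.8 -379.6  469.1 -380.1  130.8  104.3   21.6]
side [431.2 385.9 430.7 385.8  24.2  45.4   5.2] (312, 333, 13, 19)
side [471.2 392.2 469.8 392.6  26.   47.7   7.6] (291, 332, 14, 20)
side [519.1 391.1 518.  391.8  24.6  41.5  10.4] (268, 330, 13, 17)
[ 4.80000e-01  3.40000e-02 -6.07000e-02  8.76369e+01]
```

View pics/ch.png

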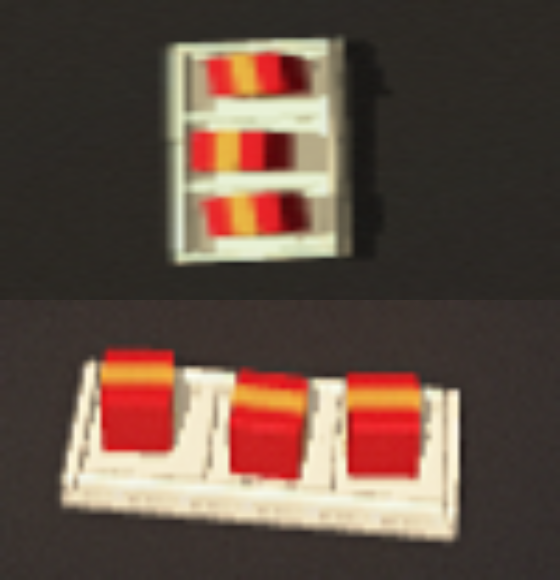

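All three chocolates stand upright: crop tops at about (243,75), (230,150) and (243,213). The dark strip on each one's right is its shaded side face, so I'll measure the bright top faces only.

```bash
cat > m4.py <<'E'
from h import *
def chocs(roi=(100,225,145,295)):
    c=cam("top"); h=c["hsv"].copy(); h[...,0]=(h[...,0].astype(int)+10)%180; c["hsv"]=h
    out=[rect(c,b,.033) for b in blobs(c,(0,140,175),(45,255,255),roi,15)]
    for o in out: print("choc",o)
    for b in blobs(cam("top"),(90,60,60),(120,255,255),(355,215,450,310)): print("dish",rect(c,b,.02))
if __name__=="__main__":
    import sys; chocs()
    if len(sys.argv)>1: print(go(*[float(t) for t in sys.argv[1:]]), state()["position"].round(4), state()["ee_rot"].round(1))
E
python3 m4.py .433 .381 .12 0; python3 br.py top .005 225 230 335 290 | tail -1;python3 m2.py | egrep "h2|blade"
```

```text
choc [432.9 378.2 432.8 376.9  24.3  24.2   2.7]
choc [472.5 384.1 472.5 384.1  23.   21.6   2.7]
choc [521.4 381.  521.5 380.9  26.8  21.8   2.8]
dish [ 468.8 -379.6  469.2 -380.1  130.9  104.3   21.6]
[ 4.78200e-01 -5.33000e-02  1.75000e-02  8.76382e+01] [ 0.4665 -0.099   0.2922] [-179.9   -0.    87.6]
[ 0.4663583  -0.09894255  0.29176373] [-1.79891007e+02 -2.51365631e-02  8.76365481e+01] [0.4186039  0.1634338  0.42617697]
blade [ 4.805e+02 -3.000e-01  4.714e+02  1.000e-01  8.160e+01  5.880e+01
```

>>> jog_arm:
  increments: "0.01 -0.001 0 3; 0.04 -0.004 0 8; 0.075 -0.008 0 14; 0.11 -0.012 0 20; 0.145 -0.016 0 26; 0.18 -0.02 0 32; 0.215 -0.024 0 38; 0.25 -0.027 0 44"

```text
time_s: 35.23
position: [0.4492, 0.1533, 0.2917]
ee_rot: [-179.9, 0.1, 43.3]
force: [1.1, -0.2, 0.3]
grip_width: 0.051
grasp_force: 0.0
```

```bash
python3 m4.py .4725 .384 .12 0|tail -1
```

```text
[ 1.74600e-01 -1.49000e-01  1.73000e-02  4.37723e+01] [0.4495 0.1556 0.292 ] [-179.9    0.    43.8]
```

>>> jog_arm:
  increments: "0.028 -0.024 0.002 6; 0.056 -0.048 0.004 12; 0.084 -0.072 0.007 18; 0.112 -0.096 0.01 25; 0.14 -0.12 0.013 32; 0.16 -0.137 0.016 38; 0.172 -0.147 0.017 43; 0.1746 -0.149 0.017 43.8"

```text
time_s: 36.0
position: [0.4739, 0.3818, 0.2743]
ee_rot: [180.0, 0.1, -0.1]
force: [0.1, -0.3, 0.1]
grip_width: 0.0514
grasp_force: 0.0
```

```bash
python3 m4.py .4725 .385 .034 0|tail -1
```

```text
[-0.0013 -0.0052  0.0859  0.031 ] [0.4738 0.3798 0.2746] [1.799e+02 1.000e-01 0.000e+00]
```

>>> jog_arm:
  increments: "-0.001 -0.002 0.01 0; -0.001 -0.004 0.025 0; -0.001 -0.004 0.045 0; -0.001 -0.004 0.06 0; -0.001 -0.004 0.074 0; -0.001 -0.004 0.083 0; -0.001 -0.004 0.086 0; -0.001 -0.004 0.086 0"

```text
time_s: 36.77
position: [0.4725, 0.3833, 0.1887]
ee_rot: [179.9, 0.1, -0.2]
force: [-0.7, -0.7, 0.2]
grip_width: 0.0511
grasp_force: 0.0
```

>>> jog_arm:
  increments: "0 0 0 0; 0 0 0 0; 0 0 0 0; 0 0 0 0; 0 0 0 0; 0 0 0 0; 0 0 0 0; 0 0 0 0"
  jaw: 0

```text
time_s: 37.43
position: [0.4735, 0.3847, 0.1912]
ee_rot: [-179.9, -0.1, -0.2]
force: [-0.1, 0.0, 6.0]
grip_width: 0.0242
grasp_force: 61.5
```

>>> jog_arm:
  increments: "0 0 -0.005 0; 0 0 -0.015 0; 0 0 -0.03 0; 0 0 -0.05 0; 0 0 -0.07 0; 0 0 -0.085 0; 0 0 -0.095 0; 0 0 -0.095 0"

```text
time_s: 38.1
position: [0.4736, 0.3848, 0.288]
ee_rot: [-179.8, -0.2, -0.2]
force: [-0.3, 0.3, 0.5]
grip_width: 0.0242
grasp_force: 60.9
```

```bash
python3 m4.py .469 -.380 .13 21.6
```

```text
choc [432.9 378.2 432.8 376.9  24.3  24.2   2.7]
choc [521.4 381.  521.5 380.9  26.8  21.8   2.8]
dish [ 468.8 -379.6  468.8 -379.6  130.9  104.2   21.6]
[-1.50000e-03  7.64100e-01  2.00000e-04 -2.17598e+01] [0.4726 0.3841 0.2849] [-180.    -0.    -0.2]
```

>>> jog_arm:
  increments: "0 0.01 0 -0.5; 0 0.035 0 -1; 0 0.07 0 -2; 0.001 0.105 0 -3; 0.002 0.14 0 -4; 0.003 0.175 0 -5; 0.004 0.21 0 -6; 0.005 0.245 0 -7"

```text
time_s: 38.87
position: [0.4757, 0.1369, 0.2831]
ee_rot: [180.0, 0.2, 6.9]
force: [-0.2, -0.1, -0.3]
grip_width: 0.025
grasp_force: 60.8
```

```bash
python3 m4.py .5043 -.3656 .13 21.6|tail -1
```

```text
[-2.93000e-02  5.00200e-01 -1.80000e-03 -1.49798e+01] [0.4758 0.1347 0.2829] [179.9   0.2   6.6]
```

>>> jog_arm:
  increments: "-0.002 0.035 0 -1; -0.004 0.07 0 -2; -0.006 0.105 0 -3; -0.008 0.14 0 -4; -0.01 0.175 0 -5; -0.012 0.21 0 -6; -0.014 0.245 0 -7; -0.016 0.28 0 -8"

```text
time_s: 39.63
position: [0.4938, -0.1419, 0.2835]
ee_rot: [-179.9, 0.1, 14.9]
force: [0.1, -0.2, -0.1]
grip_width: 0.0245
grasp_force: 60.8
```

```bash
python3 m4.py .5043 -.3656 .13 21.6|tail -1
```

```text
[-4.630e-02  2.165e-01 -7.000e-04 -6.981e+00] [ 0.4945 -0.1444  0.284 ] [1.799e+02 1.000e-01 1.460e+01]
```

>>> jog_arm:
  increments: "-0.007 0.034 0 -1; -0.014 0.068 0 -2; -0.021 0.102 0 -3; -0.029 0.136 0 -4; -0.036 0.168 0 -5; -0.042 0.195 0 -6; -0.046 0.213 0 -7; -0.0463 0.2165 0 -7"

```text
time_s: 40.4
position: [0.5052, -0.3638, 0.2836]
ee_rot: [-180.0, 0.0, 21.8]
force: [0.8, 0.2, -0.0]
grip_width: 0.0244
grasp_force: 60.8
```

```bash
cat > dz.py <<'E'
from m4 import *
c=cam("top"); d=[rect(c,b,.02) for b in blobs(c,(90,60,60),(120,255,255),(355,215,450,310))]; print(d)
E
python3 dz.py; python3 m4.py .5043 -.3656 .035 21.6|tail -1
```

```text
[array([ 470. , -376.6,  472.5, -361.1,  126.4,   99.4,   21.6])]
[-0.0025  0.0042  0.0939  0.2124] [ 0.5051 -0.3608  0.2836] [-179.8    0.    21.8]
```

>>> jog_arm:
  increments: "-0.001 0.002 0.01 0; -0.001 0.003 0.025 0; -0.001 0.003 0.045 0; -0.001 0.003 0.062 0; -0.001 0.003 0.075 0; -0.001 0.003 0.084 0; -0.001 0.003 0.088 0; -0.001 0.003 0.089 0"

```text
time_s: 41.22
position: [0.5052, -0.3643, 0.1947]
ee_rot: [-179.9, 0.0, 21.9]
force: [0.7, -0.8, -0.2]
grip_width: 0.0243
grasp_force: 60.8
```

>>> jog_arm:
  increments: "0 0 0 0; 0 0 0 0; 0 0 0 0; 0 0 0 0; 0 0 0 0; 0 0 0 0; 0 0 0 0; 0 0 0 0"
  jaw: 0.5

```text
time_s: 41.88
position: [0.5054, -0.3651, 0.1959]
ee_rot: [180.0, -0.0, 21.8]
force: [0.2, -0.0, 0.2]
grip_width: 0.0425
grasp_force: 0.0
```

>>> jog_arm:
  increments: "0 0 -0.005 0; 0 0 -0.015 0; 0 0 -0.03 0; 0 0 -0.05 0; 0 0 -0.07 0; 0 0 -0.085 0; 0 0 -0.09 0; 0 0 -0.09 0"

```text
time_s: 42.55
position: [0.5062, -0.3657, 0.2887]
ee_rot: [179.8, -0.1, 21.8]
force: [0.5, -0.3, 0.0]
grip_width: 0.0425
grasp_force: 0.0
```

```bash
python3 m4.py .433 .378 .13 0
```

```text
choc [432.9 378.2 432.8 376.9  24.3  24.2   2.7]
choc [521.4 381.  521.5 380.9  26.8  21.8   2.8]
dish [ 470.2 -378.6  469.4 -362.7  127.5  103.3   21.6]
[ 2.09300e-01 -7.16500e-01  9.00000e-04  2.18374e+01] [ 0.5052 -0.3649  0.2856] [-180.     0.    21.8]
```

>>> jog_arm:
  increments: "0.003 -0.01 0 0.5; 0.01 -0.035 0 1; 0.02 -0.07 0 2; 0.03 -0.105 0 3; 0.041 -0.14 0 4; 0.051 -0.175 0 5; 0.061 -0.21 0 6; 0.072 -0.245 0 8"

```text
time_s: 43.32
position: [0.4794, -0.1086, 0.2842]
ee_rot: [-179.9, 0.2, 13.7]
force: [-0.1, 0.2, -0.1]
grip_width: 0.0426
grasp_force: 0.0
```

>>> jog_arm:
  increments: "0.005 -0.033 0 1; 0.01 -0.067 0 2; 0.015 -0.1 0 3; 0.02 -0.134 0 4; 0.025 -0.167 0 5; 0.03 -0.201 0 6; 0.035 -0.235 0 7; 0.04 -0.268 0 8"
  jaw: 0.6

```text
time_s: 43.98
position: [0.454, 0.1607, 0.2844]
ee_rot: [180.0, 0.2, 5.8]
force: [0.8, 0.3, -0.1]
grip_width: 0.0515
grasp_force: 0.0
```

```bash
python3 dz.py; python3 m4.py .433 .379 .12 0 | tail -1
```

```text
[array([ 468.8, -379.7,  468.7, -379.7,  130.9,  104.2,   21.6])]
[ 1.9000e-03 -2.1910e-01  9.8000e-03  6.0892e+00] [0.4544 0.161  0.2845] [1.8e+02 1.0e-01 6.1e+00]
```

>>> jog_arm:
  increments: "0 -0.034 0.001 1; 0 -0.068 0.002 2; 0.001 -0.102 0.003 3; 0.001 -0.136 0.005 4; 0.002 -0.168 0.007 5; 0.002 -0.195 0.009 6; 0.002 -0.213 0.01 6; 0.002 -0.219 0.01 6"

```text
time_s: 44.8
position: [0.4351, 0.378, 0.2745]
ee_rot: [179.9, 0.1, -0.1]
force: [0.3, 0.0, 0.5]
grip_width: 0.0514
grasp_force: 0.0
```

>>> jog_arm:
  increments: "0 0 0.005 0; 0 0 0.01 0; 0 0 0.015 0; 0 0 0.015 0; 0 0 0.015 0; 0 0 0.015 0; 0 0 0.015 0; 0 0 0.015 0"

```text
time_s: 45.47
position: [0.4358, 0.3768, 0.2612]
ee_rot: [-180.0, -0.0, -0.2]
force: [-0.4, 1.3, -0.0]
grip_width: 0.0513
grasp_force: 0.0
```

```bash
python3 m4.py .433 .379 .034 0 | tail -1
```

```text
[-0.0027 -0.002   0.0725 -0.1658] [0.4357 0.377  0.2612] [-180.    -0.    -0.2]
```

>>> jog_arm:
  increments: "-0.001 -0.001 0.01 0; -0.0025 -0.002 0.022 0; -0.0025 -0.002 0.037 0; -0.0025 -0.002 0.052 0; -0.0025 -0.002 0.064 0; -0.0025 -0.002 0.07 0; -0.0025 -0.002 0.0725 0; -0.0025 -0.002 0.0725 0"

```text
time_s: 46.23
position: [0.4327, 0.3788, 0.1872]
ee_rot: [179.9, 0.1, -0.2]
force: [0.1, 0.4, -0.3]
grip_width: 0.0517
grasp_force: 0.0
```

>>> jog_arm:
  increments: "0 0 0 0; 0 0 0 0; 0 0 0 0; 0 0 0 0; 0 0 0 0; 0 0 0 0; 0 0 0 0; 0 0 0 0"
  jaw: 0

```text
time_s: 46.9
position: [0.4336, 0.3795, 0.1894]
ee_rot: [-179.9, -0.1, -0.2]
force: [0.1, -0.8, 6.5]
grip_width: 0.0248
grasp_force: 58.4
```

>>> jog_arm:
  increments: "0 0 -0.005 0; 0 0 -0.015 0; 0 0 -0.03 0; 0 0 -0.05 0; 0 0 -0.07 0; 0 0 -0.085 0; 0 0 -0.095 0; 0 0 -0.095 0"

```text
time_s: 47.57
position: [0.4338, 0.3796, 0.2864]
ee_rot: [-179.8, -0.2, -0.2]
force: [-0.4, 0.6, 0.2]
grip_width: 0.0247
grasp_force: 57.9
```

>>> jog_arm:
  increments: "0 0.01 0 -0.5; 0 0.035 0 -1; 0.001 0.07 0 -2; 0.002 0.105 0 -3; 0.003 0.14 0 -4; 0.004 0.175 0 -5; 0.006 0.21 0 -6; 0.008 0.245 0 -7"

```text
time_s: 48.23
position: [0.4388, 0.1317, 0.2815]
ee_rot: [180.0, 0.2, 6.9]
force: [-0.5, -0.5, -0.1]
grip_width: 0.0248
grasp_force: 57.8
```

```bash
python3 dz.py; python3 m4.py .469 -.380 .13 21.6
```

```text
[array([ 468.8, -379.7,  468.7, -379.7,  130.9,  104.2,   21.6])]
choc [521.4 381.  521.5 380.9  26.8  21.8   2.8]
dish [ 468.7 -379.5  468.7 -379.7  130.8  103.9   21.6]
[-2.91000e-02  5.11400e-01 -3.10000e-03 -1.50146e+01] [0.4393 0.1313 0.2816] [180.    0.2   6.6]
```

>>> jog_arm:
  increments: "-0.002 0.035 0 -1; -0.004 0.07 0 -2; -0.006 0.105 0 -3; -0.008 0.14 0 -4; -0.01 0.175 0 -5; -0.012 0.21 0 -6; -0.014 0.245 0 -7; -0.016 0.28 0 -8"

```text
time_s: 49.05
position: [0.4576, -0.1465, 0.2823]
ee_rot: [-179.9, 0.1, 15.0]
force: [0.1, -0.1, 0.7]
grip_width: 0.0249
grasp_force: 58.1
```

>>> jog_arm:
  increments: "-0.007 0.035 0 -1; -0.014 0.07 0 -2; -0.021 0.105 0 -3; -0.028 0.14 0 -4; -0.035 0.174 0 -5; -0.041 0.203 0 -6; -0.045 0.222 0 -7; -0.0453 0.2273 0 -7"

```text
time_s: 49.72
position: [0.4727, -0.3793, 0.2821]
ee_rot: [-180.0, 0.0, 21.8]
force: [-0.6, 0.1, 0.1]
grip_width: 0.0252
grasp_force: 58.1
```

```bash
python3 dz.py; python3 m4.py .469 -.380 .0385 21.6|tail -1
```

```text
[array([ 468.8, -379.5,  469. , -372.7,  130.9,  103.9,   21.4])]
[-0.0046  0.0022  0.0888  0.2318] [ 0.4724 -0.3762  0.282 ] [-179.8    0.    21.8]
```

>>> jog_arm:
  increments: "-0.002 0.001 0.01 0; -0.004 0.001 0.025 0; -0.004 0.001 0.045 0; -0.004 0.001 0.062 0; -0.004 0.001 0.075 0; -0.004 0.001 0.084 0; -0.004 0.001 0.088 0; -0.004 0.001 0.089 0"

```text
time_s: 50.53
position: [0.4687, -0.3789, 0.1932]
ee_rot: [-179.9, 0.0, 21.9]
force: [-0.7, 0.6, 0.6]
grip_width: 0.0252
grasp_force: 58.1
```

>>> jog_arm:
  increments: "0 0 0 0; 0 0 0 0; 0 0 0 0; 0 0 0 0; 0 0 0 0; 0 0 0 0; 0 0 0 0; 0 0 0 0"
  jaw: 0.5

```text
time_s: 51.2
position: [0.4689, -0.3797, 0.1944]
ee_rot: [180.0, -0.0, 21.8]
force: [0.2, -0.3, 0.2]
grip_width: 0.0424
grasp_force: 0.0
```

>>> jog_arm:
  increments: "0 0 -0.005 0; 0 0 -0.015 0; 0 0 -0.03 0; 0 0 -0.05 0; 0 0 -0.07 0; 0 0 -0.085 0; 0 0 -0.09 0; 0 0 -0.09 0"

```text
time_s: 51.87
position: [0.4697, -0.3803, 0.2871]
ee_rot: [179.7, -0.1, 21.8]
force: [-0.2, 0.4, 0.3]
grip_width: 0.0429
grasp_force: 0.0
```

>>> jog_arm:
  increments: "0.003 -0.01 0 0.5; 0.011 -0.034 0 1; 0.023 -0.067 0 2; 0.035 -0.1 0 3; 0.047 -0.135 0 4; 0.06 -0.17 0 5; 0.072 -0.205 0 6; 0.084 -0.24 0 8"

```text
time_s: 52.53
position: [0.456, -0.1233, 0.2825]
ee_rot: [-179.9, 0.2, 13.7]
force: [0.0, -0.3, -0.6]
grip_width: 0.0429
grasp_force: 0.0
```

```bash
python3 m4.py .5215 .382 .12 0
```

```text
choc [521.4 381.  521.5 380.9  26.8  21.8   2.8]
dish [ 468.8 -379.6  469.2 -380.4  130.7  103.8   21.7]
[ 1.86100e-01 -4.71700e-01  7.30000e-03  1.40479e+01] [ 0.4554 -0.1208  0.282 ] [-179.7    0.2   14. ]
```

>>> jog_arm:
  increments: "0.013 -0.033 0 1; 0.026 -0.066 0 2; 0.039 -0.099 0 3; 0.052 -0.132 0 4; 0.065 -0.165 0 5; 0.078 -0.198 0 6; 0.091 -0.231 0 6.5; 0.104 -0.264 0 7"
  jaw: 0.6

```text
time_s: 53.3
position: [0.4946, 0.1569, 0.2829]
ee_rot: [180.0, 0.1, 6.8]
force: [0.3, 0.1, 0.1]
grip_width: 0.051
grasp_force: 0.0
```

>>> jog_arm:
  increments: "0.008 -0.033 0.001 1; 0.017 -0.066 0.002 2; 0.026 -0.099 0.003 3; 0.035 -0.132 0.004 4; 0.043 -0.165 0.005 5; 0.05 -0.194 0.006 6; 0.055 -0.211 0.007 7; 0.056 -0.216 0.007 7"

```text
time_s: 53.97
position: [0.5249, 0.379, 0.2754]
ee_rot: [180.0, 0.1, -0.1]
force: [0.4, -0.7, -0.3]
grip_width: 0.0511
grasp_force: 0.0
```

>>> jog_arm:
  increments: "0 0 0.005 0; 0 0 0.01 0; 0 0 0.015 0; 0 0 0.015 0; 0 0 0.015 0; 0 0 0.015 0; 0 0 0.015 0; 0 0 0.015 0"

```text
time_s: 54.63
position: [0.5256, 0.3764, 0.2629]
ee_rot: [-180.0, -0.0, -0.2]
force: [-0.0, -0.7, 0.1]
grip_width: 0.0511
grasp_force: 0.0
```

```bash
python3 m4.py .5215 .382 .034 -2|tail -1
```

```text
[-0.004  -0.0054  0.0741  1.8299] [0.5255 0.3766 0.2628] [-180.    -0.    -0.2]
```

>>> jog_arm:
  increments: "-0.001 -0.002 0.01 0; -0.003 -0.004 0.022 0; -0.004 -0.005 0.037 0; -0.004 -0.005 0.052 0; -0.004 -0.005 0.064 0; -0.004 -0.005 0.071 0; -0.004 -0.005 0.074 0; -0.004 -0.005 0.074 0"

```text
time_s: 55.4
position: [0.5209, 0.3815, 0.1869]
ee_rot: [179.9, 0.1, -0.2]
force: [-0.7, 0.4, 1.3]
grip_width: 0.0513
grasp_force: 0.0
```

>>> jog_arm:
  increments: "0 0 0 0; 0 0 0 0; 0 0 0 0; 0 0 0 0; 0 0 0 0; 0 0 0 0; 0 0 0 0; 0 0 0 0"
  jaw: 0

```text
time_s: 56.07
position: [0.5219, 0.3821, 0.1895]
ee_rot: [-179.9, -0.1, -0.2]
force: [-0.0, -0.6, 5.9]
grip_width: 0.0251
grasp_force: 58.3
```

>>> jog_arm:
  increments: "0 0 -0.005 0; 0 0 -0.015 0; 0 0 -0.03 0; 0 0 -0.05 0; 0 0 -0.07 0; 0 0 -0.085 0; 0 0 -0.095 0; 0 0 -0.095 0"

```text
time_s: 56.73
position: [0.5221, 0.3823, 0.2866]
ee_rot: [-179.8, -0.2, -0.2]
force: [0.5, -0.1, -0.2]
grip_width: 0.0253
grasp_force: 57.8
```

>>> jog_arm:
  increments: "-0.002 0.01 0 -0.5; -0.005 0.035 0 -1; -0.01 0.07 0 -2; -0.015 0.105 0 -3; -0.02 0.14 0 -4; -0.025 0.175 0 -5; -0.03 0.21 0 -6; -0.035 0.245 0 -7"

```text
time_s: 57.4
position: [0.4837, 0.1346, 0.2814]
ee_rot: [180.0, 0.2, 6.9]
force: [-0.4, -0.6, -0.2]
grip_width: 0.0253
grasp_force: 57.8
```

```bash
python3 m4.py .433 -.394 .13 21.6; python3 -c "
from h import *
t=np.radians(state()['ee_rot'][2]);p=state()['position'][:2]
# leg 1: half way, with 8 deg turn; leg 2 the rest in turned axes
g=np.array([.433,-.394]);D=g-p
for f,w in ((.54,t),(.46,t+np.radians(8))): d=f*D; print(np.round([d[0]*np.cos(w)+d[1]*np.sin(w),d[0]*np.sin(w)-d[1]*np.cos(w)],4))"
```

```text
dish [ 468.7 -379.5  468.7 -379.7  130.8  103.9   21.6]
[-1.10700e-01  5.17000e-01 -3.80000e-03 -1.49564e+01] [0.4832 0.1324 0.2809] [179.9   0.3   6.6]
[-0.0598  0.2792]
[-0.0835  0.2284]
```

>>> jog_arm:
  increments: "-0.0075 0.035 0 -1; -0.015 0.07 0 -2; -0.022 0.105 0 -3; -0.03 0.14 0 -4; -0.037 0.175 0 -5; -0.045 0.21 0 -6; -0.052 0.245 0 -7; -0.06 0.279 0 -8"

```text
time_s: 58.17
position: [0.4583, -0.1485, 0.2821]
ee_rot: [-179.9, 0.1, 14.9]
force: [-0.0, -0.6, -0.1]
grip_width: 0.0253
grasp_force: 58.0
```

>>> jog_arm:
  increments: "-0.0125 0.034 0 -1; -0.025 0.068 0 -2; -0.037 0.102 0 -3; -0.05 0.137 0 -4; -0.062 0.17 0 -5; -0.074 0.203 0 -6; -0.082 0.224 0 -7; -0.0835 0.2284 0 -7"

```text
time_s: 58.83
position: [0.4364, -0.3925, 0.282]
ee_rot: [-180.0, 0.1, 21.7]
force: [0.7, 0.6, -0.5]
grip_width: 0.0251
grasp_force: 58.0
```

```bash
python3 dz.py; python3 m4.py .4335 -.394 .0385 21.6|tail -1
```

```text
[array([ 468.8, -379.6,  476.2, -372.2,  130.5,  103.9,   21.8])]
[-0.0049  0.0036  0.0887  0.1832] [ 0.4367 -0.3888  0.2819] [-179.8    0.    21.8]
```

>>> jog_arm:
  increments: "-0.002 0.001 0.01 0; -0.004 0.0015 0.025 0; -0.004 0.0015 0.045 0; -0.004 0.0015 0.062 0; -0.004 0.0015 0.075 0; -0.004 0.0015 0.084 0; -0.004 0.0015 0.088 0; -0.004 0.0015 0.089 0"

```text
time_s: 59.65
position: [0.4338, -0.3916, 0.1933]
ee_rot: [-179.9, 0.0, 21.9]
force: [0.0, 0.6, -0.2]
grip_width: 0.0252
grasp_force: 58.0
```

>>> jog_arm:
  increments: "0 0 0 0; 0 0 0 0; 0 0 0 0; 0 0 0 0; 0 0 0 0; 0 0 0 0; 0 0 0 0; 0 0 0 0"
  jaw: 0.5

```text
time_s: 60.32
position: [0.4339, -0.3925, 0.1944]
ee_rot: [180.0, -0.0, 21.8]
force: [-0.1, 0.6, 0.3]
grip_width: 0.0426
grasp_force: 0.0
```

>>> jog_arm:
  increments: "0 0 -0.005 0; 0 0 -0.015 0; 0 0 -0.03 0; 0 0 -0.05 0; 0 0 -0.07 0; 0 0 -0.1 0; 0 0 -0.13 0; 0 0 -0.16 0"

```text
time_s: 60.98
position: [0.4337, -0.3922, 0.3565]
ee_rot: [180.0, -0.0, 21.8]
force: [0.1, -0.0, -0.2]
grip_width: 0.0427
grasp_force: 0.0
```

>>> jog_arm:
  increments: "-0.01 0.015 0 0; -0.03 0.045 0 0; -0.05 0.08 0 0; -0.07 0.115 0 0; -0.09 0.15 0 0; -0.1 0.18 0 0; -0.1 0.2 0 0; -0.1 0.2 0 0"

```text
time_s: 61.65
position: [0.4151, -0.619, 0.355]
ee_rot: [179.8, -0.0, 21.7]
force: [0.4, 1.0, -1.1]
grip_width: 0.0426
grasp_force: 0.0
```

```bash
python3 -c "
from h import *
c=cam('top'); cv2.imwrite('pics/end.png',cv2.resize(c['bgr'][170:310,95:450],None,fx=2.2,fy=2.2)); d=cam('side'); cv2.imwrite('pics/ends.png',cv2.resize(d['bgr'][140:370,190:370],None,fx=2.6,fy=2.6))
for b in blobs(c,(0,0,100),(180,90,255),(230,235,275,285)): print('blade',rect(c,b,.005))
for lo in (150,165): [print('h',rect(c,b,.048)) for b in blobs(c,(8,lo,120),(14,255,255),(255,240,318,285),80)]
print(state())"
```

```text
blade [492.2   5.3 492.1   6.4  32.5  79.9   6.6]
h [503.9 -91.2 503.9 -90.2  20.8 118.    6.7]
h [504.  -91.3 503.9 -90.2  20.8 117.6   6.7]
{'time_s': 61.75, 'joint_pos': array([-5.79264989e+01,  2.40991468e+01,  8.54000502e+01,  1.49150413e-02,
        7.05218205e+01,  1.02789032e+01]), 'qd': array([ 0.98757221, -1.4159972 ,  2.24421916,  0.06245279,  0.2759934 ,
       -0.01410971]), 'effort': array([-8.00701864e-01, -5.87811112e+01, -3.70762789e+01, -6.75412500e-02,
       -1.41776023e-01, -6.43575273e-03]), 'position': array([ 0.41527718, -0.61571657,  0.35456056]), 'ee_rot': array([-1.79976810e+02, -1.00834932e-02,  2.17896199e+01]), 'force': array([0.85757981, 0.62369027, 0.43007325]), 'torque': array([ 0.00373606,  0.04132127, -0.00595269]), 'grasp_force': 0.0, 'grip_width': 0.04243318892349759}
```

View pics/end.png

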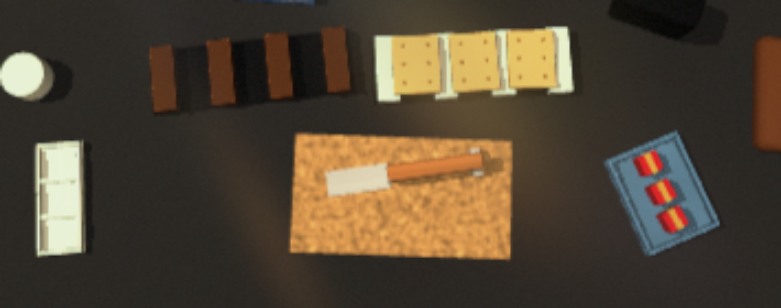

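View pics/ends.png

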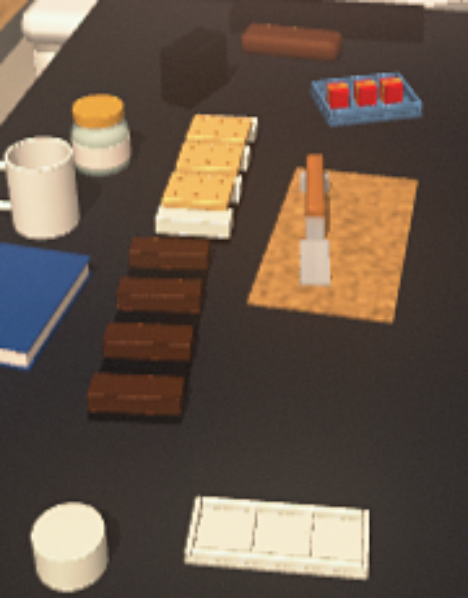

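The final views show all three pieces flat over tray gaps and all three chocolates upright in the dish (crop (649–675,163–218)). The server was nudged by an outside knock, but it is still upright. Its tip is at about (488,46) mm and its heel at about (510,−145) mm, both well inside the mat, so I'm handing in.

```bash
python3 -c "
from station import r
print(r.finish_job())"
```

```text
the job is handed in; nothing more can be done
None
```

I handed the job in at about 62 s: all three shortbread pieces lie flat over their own tray gaps, all three chocolates are in the dish, and the server stands upright on the mat despite being nudged along the way; no verdict was returned.

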